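# Set the length stop of a tube-cutting jig and feed the tube up to it

## Task

Set up the tube-cutting jig for the next saw cut, with the fingertips only: roll the knurled wheel under a fingertip until the stop has closed in and its face is level with the brass pointer, and only then push the brass tube along its V-bed until it butts against the stop, so softly that the stop stays at the pointer. Do not pick anything up, do not push the stop itself or shift the pointer, and leave the other things on the bench alone.

Things in the scene. Friction and masses are not known exactly. Their poses are not given: they have to be found in the camera images.
- jig: Tube-cutting jig, fast on the bench: dark steel base 178 x 71 mm, 12 mm high, carrying in a row along its y an aluminium V-bed, four saw-guide posts (y = 0) and the stop's rail. Origin: on its underside, below the saw slot and the tube. y: along tube and rail, from stop to V-bed (to the left); x away from the robot. Yaw -0.5 to -0.15 rad. A solid lamp post, 0.9 m high, stands at world x = 0.33, y = 0.11.
- bed_end (a point): Middle of the V-bed's outer end, on its top edge, 44.5 mm above the bench, at jig y = +78 mm. The bed is 36 mm wide and runs from here to jig y = -9.5 mm, cut by the 3 mm saw slot at y = 0. Two posts each side of the slot, 68 mm high, leave 20 mm free for the tube (jig y = -10 to +10 mm). Beyond the bed's outer end there is only the base.
- wheel_top (a point): Topmost point of the knurled steel wheel, 47 mm above the bench, at jig x = -50, y = +20 mm; fixed to the jig, does not turn. The wheel, 44 mm in diameter and 14 mm wide, stands upright before the base, axle along jig x. Rim free from above and along jig y; behind it are a bearing (9 mm off, 42 mm high), the bed and the posts (26 mm off). Rolling its top to jig +y moves the stop to +y and closes the gap.
- wheel (a joint): Turn of the knurled wheel in rad, 0 to 5.1; grows as the gap closes. It drives the stop by rack and pinion, 7 mm per rad (the rim moves 22 mm per rad), either way, and stays where it is left; about 3 to 4 N along the rim turn it.
- stop (a joint): Position of the stop slide in m, 0 to 0.036; the gap from the middle of the saw slot to the stop's face is 0.050 minus this value. Starts between 0 and 0.009. About 10 N straight on the stop push it back.
- stop_face (a point): Middle of the stop's upright steel face, at the height of the tube's axis (46 mm). The stop is a steel block 22 mm wide, 14 mm thick, top at 60 mm, on the aluminium slide; the face looks along jig +y to the saw slot. Axes as the jig's; compare its place along jig y with gauge_mark.
- gauge_mark (a point): Tip of the brass pointer, 47.5 mm above the bench: where the stop's face must come. Its brass rider (12 mm wide, round screw head on top at 57 mm) sits astride the graduated bar on the far (+x) side of the stop; the tip ends 1.5 mm from the stop's side. Set differently for each job, 20 to 30 mm from the saw slot; stays put. Axes as the jig's.
- tube: Brass tube 14 mm in diameter, 60 mm long, about 60 g, lying loose in the V-bed along jig y. Origin: its middle, on its axis, 46 mm above the bench. It may turn about its own axis. It slides with under 1 N.
- tube_lead (a point): Centre of the tube's end face nearest the stop; at the start on the V-bed side of the saw slot, 4 to 22 mm from it.
- tube_tail (a point): Centre of the tube's outer end face, where it is pushed. The tube stands 8.5 mm out of the bed, so a fingertip 2 to 4 mm above the bed's top edge meets the end face. Free room above and along the bed up to the saw-guide posts.
- tweezers: Bystander, loose: steel soldering tweezers. Leave it alone.
- needle_file: Bystander, loose: needle file. Leave it alone.
- ring_box: Bystander, loose: white card box. Leave it alone.
- flat_plate: Bystander, loose: square steel plate. Leave it alone.
- salve_tin: Bystander, loose: screw tin. Leave it alone.
- round_tin: Bystander, loose: flat round tin. Leave it alone.
- graver_a: Bystander, loose: graver. Leave it alone.
- burnisher: Bystander, loose: brass burnisher, 116 mm long. Leave it alone.
There are look-alikes about, which are no part of the job. There is more than one size of the tube; the one meant has the size given above.

How it is judged:
By the outcome, as a careful person would: the job done as asked, in the order asked, and still so for the second after the job is handed in, with the robot touching nothing.
It also fails if it takes over 58 s, if anything falls off the work surface, if the arm or the gripper's body presses on something with over 40 N, if the wrist force passes 120 N, or if a joint passes its speed limit or range.

## Robot

A 7-joint arm with a two-finger parallel gripper is mounted at the origin on a cart in front of the work surface, level with it; the furniture and walls round the work are solid. World frame = base frame: x ahead of the robot, y to its left, z up, the work surface at z = 0. Lengths are in mm, angles in rad, forces in N, time in s.
With the tool pointing down it reaches from about 400 to 875 mm from the base axis. Payload 4.4 kg.
Tool frame: the origin (TCP) lies at the centre of the arm's flange, where the gripper is bolted on; the fingertips stand 173 mm ahead of it and the grasp point (between the pads) lies 155 mm ahead of it; z points along the fingers, y is the direction in which the jaws open and shut (so a half turn about z gives the same grasp; the last joint's range is limited). The gripper opens to 85 mm and grips with 20 to 120 N. Pads are 22 mm wide; open, the fingers measure 114 mm over their backs; the gripper's body (76 mm by 85 mm) begins 54 mm behind the grasp point. The pads swing forward as they close: fully open they stand 13 mm farther back than shut.
Start: joints at [1.125, 0.628, 0.038, 1.517, -0.027, 0.996, -0.02], TCP at [240.999, -603.684, 404.713] pointing down, gripper open.
Joint ranges: [-3.06, 3.06], [-0.37, 2.12], [-1.25, 1.32], [0.18, 2.47], [-1.1, 4.24], [0.23, 1.98], [-2.94, 2.94]. Speed limits (rad/s): [2.57, 2.57, 3.14, 3.14, 3.14, 3.14, 3.14].

## Interface

Orientations are given as [roll, pitch, yaw] about the fixed x, y, z axes, in that order (R = Rz(yaw) Ry(pitch) Rx(roll)).
In Python, from cell import * gives the robot as it stands. The module is installed in compiled form; this text tells all that it offers.
- The arm moves only by the shell command python3 -m jog 'ROWS'. ROWS is JSON, one flat list of numbers, 5 for each row, row after row: the shift along the tool's x, y, z in mm, then the turn about the tool's z in degrees, then the finger opening in mm, from 0 to 85.4. A call has 1 to 20 rows; each row is the pose to reach, as a shift and turn from the pose commanded when the call began, along the tool's axes at that moment; what a row does not reach only later rows make up. A row lasts 1/12 s, in which the tool goes at most 41.7 mm and 7.16 degrees, less where a joint would pass 70% of its speed; a pose out of reach is approached as far as the arm can. A call with a gripper value outside its range is refused whole. The fingers move at their own pace and stop on an object; the grip force is fixed at half the most. Time passes only in rows, so rows that repeat a pose let the fingers close. It gives the time, the measured TCP pose, the force and the opening at its end, in the units of the state.
- read_state(): the state, without advancing time (a new reading comes with each control period).
- get_image(name): name is "scene" or "top" or "wrist"; returns (picture, depth): 480x640x3 uint8, blue, green, red; 480x640 float32, mm along the optical axis (not along the pixel's ray), 0 where there is no reading.
- camera_params(name): a dict with "K" (3x3 intrinsics, pixels), "T" (4x4, takes a point from camera to world coordinates). Camera axes: x right, y up, looking along -z (the intrinsics and any distortion apply to the point x, -y, -z); pixel columns grow to the right and rows downward; lengths in mm; the calibration is good to about 2 mm. A picture is of the moment at which its call begins: read the wrist's pose just before it. camera_params takes no time and is no camera call; for the wrist camera it gives the pose at the moment of the call.
- finish_job(): hands the job in, once; it reports no verdict.
The state is a dict: "clock": time; "qpos": joint angles; "qd": joint speeds; "tau": joint torques, N m; "eef_pos": TCP position; "tool_rot": TCP orientation; "force": force on the tool from outside, world axes, zero at the start; "torque": the same for the moment, N m; "width": finger opening in mm.
Only numpy, scipy, OpenCV 4.12 (cv2) and the standard library are available. Lean on these libraries where they do the work, as an engineer would, in place of code of your own. Each camera call takes 0.05 s, during which the arm holds its last target.

## Working session

There is one attempt and no reset: what is moved stays moved. The work goes in short steps, Python scripts to look and compute and a shell command to move; the robot and the scene stay as the last step left them, time stands still between calls to the robot, and variables do not carry over. Pictures are saved under pics/ and viewed, and the job is handed in when it is done.

```bash
mkdir -p pics; ls
python3 - <<'E'
from cell import *
import cv2,numpy as np
print(read_state())
for n in("scene","top","wrist"):
    p=camera_params(n); print(n,np.round(p["K"],1).tolist(),np.round(p["T"],3).tolist(),[k for k in p])
    im,d=get_image(n); cv2.imwrite(f"pics/a_{n}.png",im); np.savez(f"pics/a_{n}.npz",im=im,d=d,K=p["K"],T=p["T"])
E
```

```text
pics
{'clock': 0.0, 'qpos': array([ 1.12519288,  0.62936369,  0.0384393 ,  1.51838072, -0.02700507,
        0.99628791, -0.02002652]), 'qd': array([-1.25424919e-04,  8.16799289e-06, -7.00308661e-04,  8.84907347e-04,
       -1.54914313e-05, -1.46105921e-03, -1.20929313e-03]), 'tau': array([-4.83693111e-04, -5.63405764e+01,  1.22578505e+00, -1.93444723e+01,
        1.10277216e-02,  1.04501290e-02,  1.09567156e-05]), 'eef_pos': array([ 240.90200906, -603.39002082,  403.7732646 ]), 'tool_rot': array([-3.1396710e+00,  2.0780829e-05,  3.7977605e-01]), 'force': array([0.4065841 , 0.110866  , 0.42595216]), 'torque': array([ 0.03249461, -0.01332182, -0.01682221]), 'width': 85.24933028591124}
scene [[472.3, 0.0, 311.7], [0.0, 472.3, 239.5], [0.0, 0.0, 1.0]] [[-0.843, 0.362, -0.399, 111.969], [-0.538, -0.57, 0.621, 699.38], [-0.002, 0.738, 0.675, 910.101], [0.0, 0.0, 0.0, 1.0]] ['K', 'T']
top [[471.4, 0.0, 327.3], [0.0, 471.4, 238.6], [0.0, 0.0, 1.0]] [[-0.006, 0.987, -0.158, 465.265], [-1.0, -0.004, 0.008, -65.063], [0.007, 0.158, 0.987, 1040.366], [0.0, 0.0, 0.0, 1.0]] ['K', 'T']
wrist [[333.3, 0.0, 316.7], [0.0, 333.3, 237.6], [0.0, 0.0, 1.0]] [[0.371, 0.878, 0.302, 319.442], [-0.929, 0.351, 0.12, -572.058], [-0.0, -0.325, 0.946, 372.231], [0.0, 0.0, 0.0, 1.0]] ['K', 'T']
```

View pics/a_scene.png

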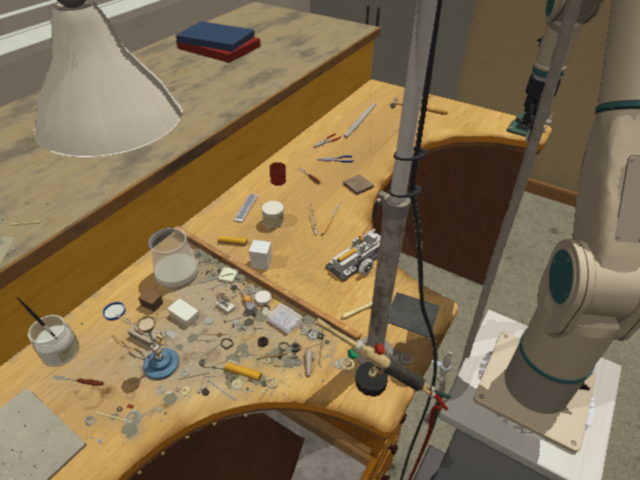

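View pics/a_top.png

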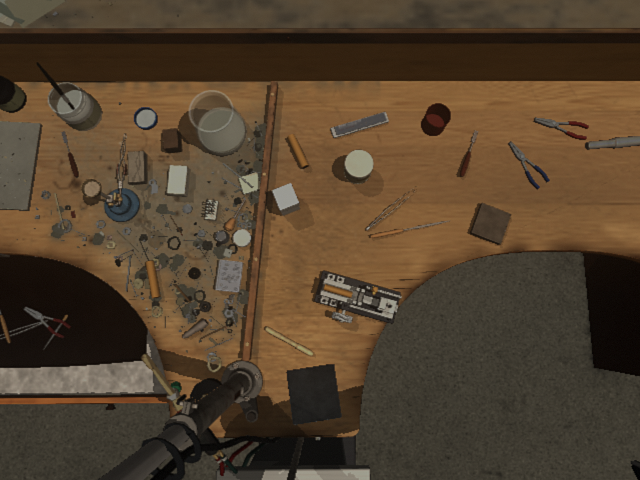

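View pics/a_wrist.png

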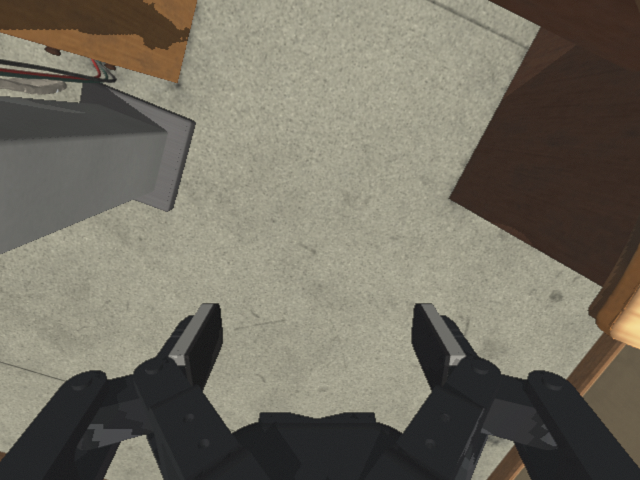

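```bash
cat > h.py <<'E'
import numpy as np,cv2
def ray(K,T,u,v):
    d=np.array([(u-K[0,2])/K[0,0],-(v-K[1,2])/K[1,1],-1.0]); return T[:3,3],T[:3,:3]@d
def onz(K,T,u,v,z):
    o,d=ray(K,T,u,v); return o+d*(z-o[2])/d[2]
def proj(K,T,P):
    p=(np.asarray(P,float)-T[:3,3])@T[:3,:3]; return K[0,0]*p[...,0]/-p[...,2]+K[0,2], K[1,1]*p[...,1]/p[...,2]+K[1,2]
def tri(obs):
    A=np.zeros((3,3));b=np.zeros(3)
    for K,T,u,v in obs:
        o,d=ray(K,T,u,v);d=d/np.linalg.norm(d);M=np.eye(3)-np.outer(d,d);A+=M;b+=M@o
    X=np.linalg.solve(A,b); return X
def load(n):
    z=np.load(f"pics/{n}.npz"); return z["im"],z["d"],z["K"],z["T"]
E
python3 - <<'E'
from h import *
im,d,K,T=load("a_top")
for n,(u,v),z in [("jig l",(315,290),12),("jig r",(397,315),12),("tl",(322,272),12),("tr",(403,294),12),("bottomright",(396,323),12),("wheel",(341,318),47),("brass bar",(288,341),5),("plate",(314,393),0),("ring_box",(286,198),30)]:
    print(n,onz(K,T,u,v,z).round(0))
c=im[255:345,295:425]; cv2.imwrite("pics/a_topcrop.png",cv2.resize(c,None,fx=6,fy=6,interpolation=cv2.INTER_CUBIC))
im,d,K,T=load("a_scene")
c=im[215:295,310:400]; cv2.imwrite("pics/a_scenecrop.png",cv2.resize(c,None,fx=7,fy=7,interpolation=cv2.INTER_CUBIC))
E
```

```text
jig l [517. -46.  12.]
jig r [ 462. -223.   12.]
tl [556. -61.  12.]
tr [ 507. -237.   12.]
bottomright [ 445. -220.   12.]
wheel [ 457. -101.   47.]
brass bar [408.  12.   5.]
plate [300. -43.   0.]
ring_box [718.  17.  30.]
```

View pics/a_topcrop.png

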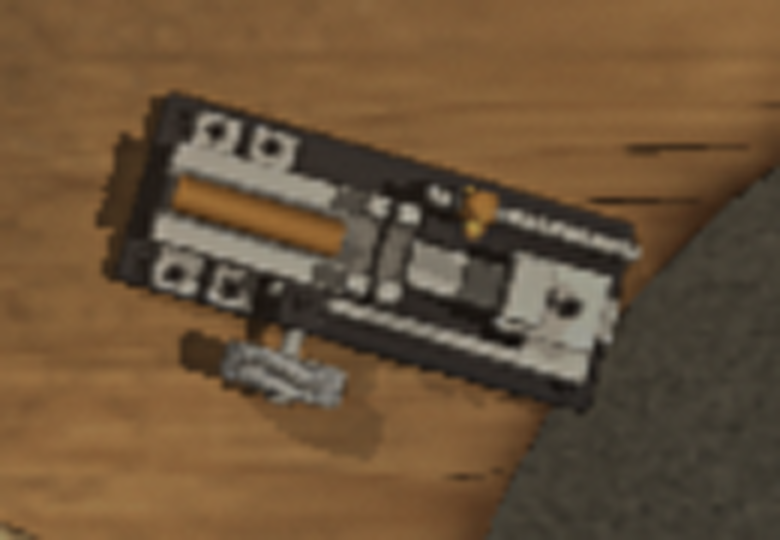

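View pics/a_scenecrop.png

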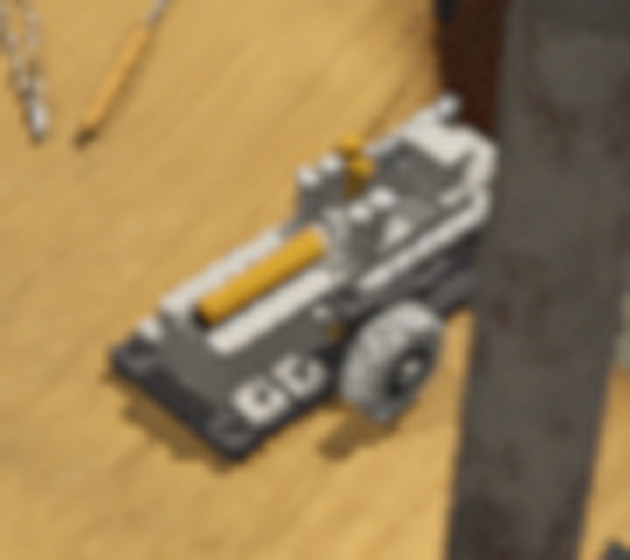

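Before the first reach: the tube-like or wheel-like candidates in the top view are:
- **Brass tube in the jig's V-bed:** (343,293).
- **Brass rods and handles on the bench:** (297,150) and (153,278).
- **Burnisher:** (289,341).
- **Graver or file handle:** (385,234).
- **Knurled wheel:** (341,318), in front of the jig's base.
- **Round tins:** (358,166) and (242,238).

By the description I want the tube lying in the V-bed and the wheel upright in front of the base. The crops agree with this: brass in the bed, the wheel on the robot side, and the brass rider at crop (480,212). Next I move the wrist camera over the jig.

```bash
python3 -m jog '[12,-12,0,2,0, 40,-40,0,6,0, 70,-70,5,11,0, 100,-100,8,17,0, 130,-130,12,23,0, 160,-160,16,29,0, 190,-190,20,34,0, 215,-214,25,38.5,0, 240,-239,30,38.9,0, 265,-263,35,38.9,0, 290,-288,42,38.9,0, 313,-311,50,38.9,0, 335,-333,58,38.9,0, 353,-350,64,38.9,0, 367,-364,69,38.9,0, 374,-371,73,38.9,0, 374,-371,73,38.9,0, 374,-371,73,38.9,0]'
python3 - <<'E'
from cell import *
import cv2,numpy as np
s=read_state(); print(s["clock"],s["eef_pos"],s["tool_rot"],s["force"],s["qpos"].round(2))
for n in("wrist",):
    p=camera_params(n); im,d=get_image(n); cv2.imwrite(f"pics/b_{n}.png",im); np.savez(f"pics/b_{n}.npz",im=im,d=d,K=p["K"],T=p["T"])
E
```

```text
clock: 1.65
eef_pos: [450.6, -120.9, 331.6]
tool_rot: [3.141, 0.0, -0.299]
force: [0.6, -0.8, 0.6]
width: -0.2
1.65 [ 450.57573715 -120.9283872   331.61654342] [ 3.14089886e+00  4.80710722e-04 -2.98879377e-01] [ 0.59407588 -0.77019106  0.60751217] [ 0.06  0.49  0.2   2.09 -0.18  0.57 -1.48]
```

View pics/b_wrist.png

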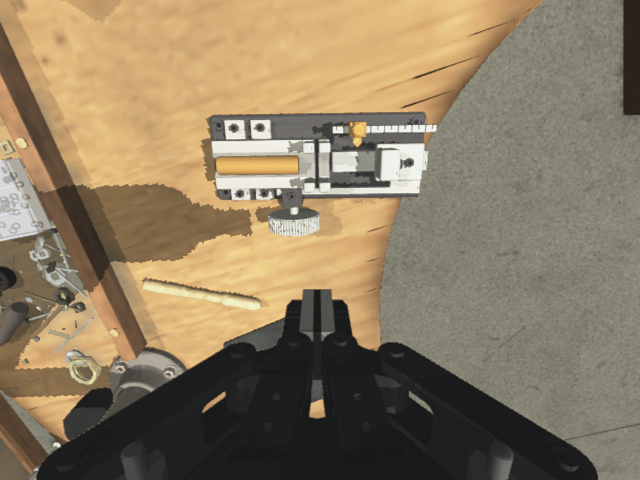

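The view shows the jig upright in the frame. The tube is at (257,165), the posts at about x=316, the stop block at (388,164), the brass rider at (358,132) and the wheel at (294,225). The closed fingertips are at (318,295). Next I take a close crop and convert these to positions.

Run:
```python
from h import *
im,d,K,T=load("b_wrist")
c=im[105:240,205:440]; cv2.imwrite("pics/b_crop.png",cv2.resize(c,None,fx=3.4,fy=3.4,interpolation=cv2.INTER_CUBIC))
c=im[280:420,250:390]; cv2.imwrite("pics/b_crop2.png",cv2.resize(c,None,fx=4,fy=4,interpolation=cv2.INTER_CUBIC))
```

```text
(no output)
```

View pics/b_crop.png

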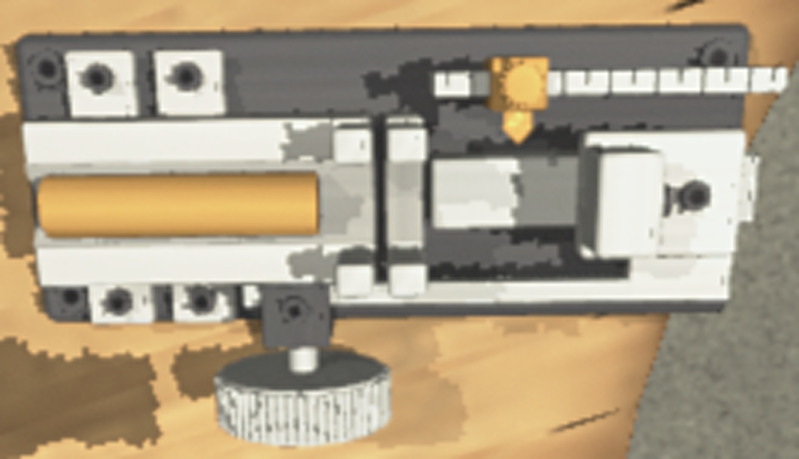

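View pics/b_crop2.png

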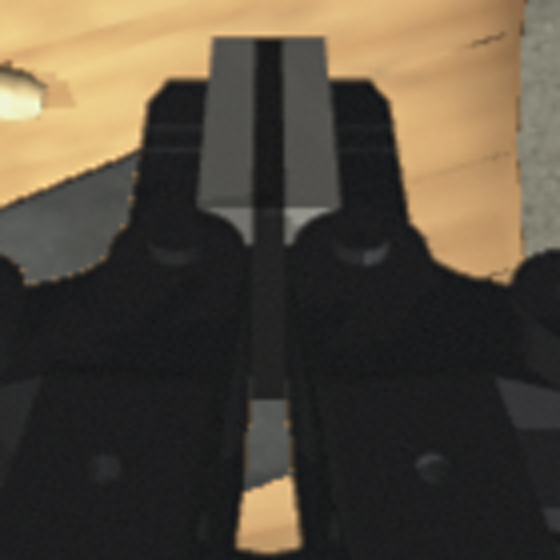

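Run:
```python
from h import *
im,d,K,T=load("b_wrist")
print(T[:3,3])
pts=dict(bfl=(22,37,12),bfr=(746,25,12),bnl=(50,322,12),bnr=(722,310,12),bedfar=(25,124,44.5),bednear=(38,284,44.5),tube_l=(38,205,46),tube_r=(318,203,46),slot_far=(379,130,44.5),slot_near=(381,250,44.5),stop_tl=(601,150,60),stop_bl=(601,253,60),stop_tr=(662,152,60),stop_br=(660,256,60),tip=(517,143,47.5),wheeltop=(302,402,47),wl=(216,400,25),wr=(389,400,25),screw=(523,83,57))
P={}
for n,(a,b,z) in pts.items():
    u,v=a/3.4+205-.35,b/3.4+105-.35
    X=onz(K,T,u,v,z); P[n]=X
    ui,vi=int(round(u)),int(round(v))
    dd=d[vi-1:vi+2,ui-1:ui+2]; o,r=ray(K,T,u,v); Z=[round(float(o[2]+r[2]*q),1) for q in (dd.min(),np.median(dd),dd.max())]
    print(n,round(u,1),round(v,1),X.round(1),"z by depth",Z)
for a,b in(("bfl","bfr"),("bnl","bnr"),("tube_l","tube_r")):
    w=P[a]-P[b]; print(a,b,np.linalg.norm(w),"yaw",np.arctan2(-w[0],w[1]))
```

```text
[ 531.37058183 -145.34009811  299.90725335]
bfl 211.1 115.5 [562.1 -65.7  12. ] z by depth [10.4, 9.6, -0.4]
bfr 424.1 112.0 [ 513.9 -231.3   12. ] z by depth [10.6, -0.6, -1.6]
bnl 219.4 199.4 [496.  -45.5  12. ] z by depth [11.1, -0.9, -2.1]
bnr 417.0 195.8 [ 447.9 -212.1   12. ] z by depth [11.0, -899.4, -903.6]
bedfar 212.0 141.1 [542.  -68.4  44.5] z by depth [43.9, 42.5, -1.6]
bednear 215.8 188.2 [508.9 -57.5  44.5] z by depth [43.6, -0.4, -2.0]
tube_l 215.8 164.9 [525.2 -64.9  46. ] z by depth [52.1, 51.4, 10.2]
tube_r 298.2 164.4 [ 507.5 -123.9   46. ] z by depth [52.2, 48.4, 35.9]
slot_far 316.1 142.9 [ 518.3 -141.3   44.5] z by depth [299.9, 11.0, 10.1]
slot_near 316.7 178.2 [ 493.3 -134.1   44.5] z by depth [11.7, 11.0, 9.6]
stop_tl 381.4 148.8 [ 501.9 -183.9   60. ] z by depth [59.6, 52.5, 46.4]
stop_bl 381.4 179.1 [ 481.3 -179.    60. ] z by depth [60.5, 58.4, 56.1]
stop_tr 399.4 149.4 [ 497.8 -195.8   60. ] z by depth [58.8, 41.3, 39.5]
stop_br 398.8 179.9 [ 477.1 -190.7   60. ] z by depth [58.0, 37.3, 36.1]
tip 356.7 146.7 [ 507.1 -169.    47.5] z by depth [48.3, 11.3, 10.3]
wheeltop 293.5 222.9 [ 465.5 -106.3   47. ] z by depth [47.3, 45.9, 45.0]
wl 268.2 222.3 [466.6 -82.3  25. ] z by depth [33.3, 28.3, -1.8]
wr 319.1 222.3 [ 453.8 -124.    25. ] z by depth [30.6, 26.4, -2.6]
screw 358.5 129.1 [ 519.1 -172.3   57. ] z by depth [56.9, 56.1, 54.9]
bfl bfr 172.47458730695 yaw -0.2832459844238323
bnl bnr 173.3610513734462 yaw -0.2810756834449016
tube_l tube_r 61.67325226046785 yaw -0.2920099862423011
```

Measured heights match the text: tube top 52, wheel top 47, stop top about 59, rider 57. Jig yaw is about -0.284. In jig y, the pointer is at about -29.7 and the stop face at about -46, so about 16.4 mm of travel is needed, or roughly 51 mm at the rim. I move in low over the wheel, on its -y side.

```bash
python3 -m jog '[1,-1,10,-0.2,0, 2.5,-3,35,-0.5,0, 4,-5,65,-0.9,0, 5,-6.5,88,-0.9,0, 5,-7,97,-0.9,0, 5,-7,98,-0.9,0, 5,-7,98,-0.9,0]'
python3 - <<'E'
from cell import *
import cv2,numpy as np
s=read_state(); print(s["clock"],s["eef_pos"],s["tool_rot"],s["force"],s["qpos"].round(2))
for n in("wrist",):
    p=camera_params(n); im,d=get_image(n); cv2.imwrite(f"pics/c_{n}.png",im); np.savez(f"pics/c_{n}.npz",im=im,d=d,K=p["K"],T=p["T"])
E
```

```text
clock: 2.28
eef_pos: [457.4, -116.2, 233.6]
tool_rot: [3.141, 0.001, -0.285]
force: [-0.6, 0.2, 0.6]
width: 0.1
2.2833 [ 457.36119919 -116.15495329  233.60411862] [ 3.14117062e+00  7.67012038e-04 -2.85070071e-01] [-0.55243765  0.17104199  0.59119945] [ 0.11  0.68  0.12  2.14 -0.23  0.33 -1.44]
```

View pics/c_wrist.png

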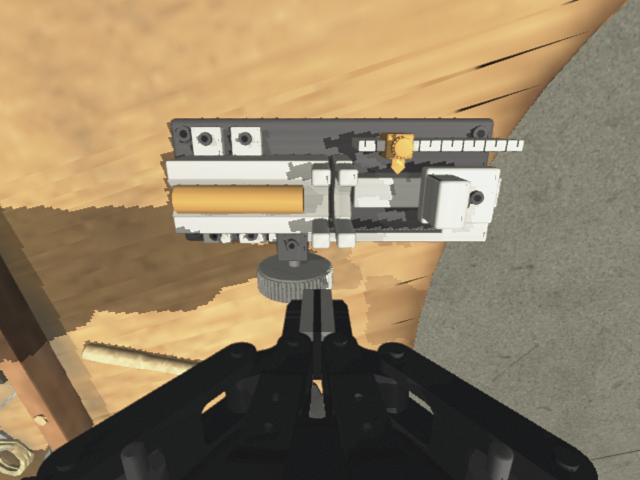

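Run:
```python
from h import *
im,d,K,T=load("c_wrist")
c=im[110:310,330:530]; cv2.imwrite("pics/c_crop.png",cv2.resize(c,None,fx=3,fy=3,interpolation=cv2.INTER_CUBIC)) 
c=im[110:310,160:360]; cv2.imwrite("pics/c_crop2.png",cv2.resize(c,None,fx=3,fy=3,interpolation=cv2.INTER_CUBIC))
```

```text
(no output)
```

View pics/c_crop.png

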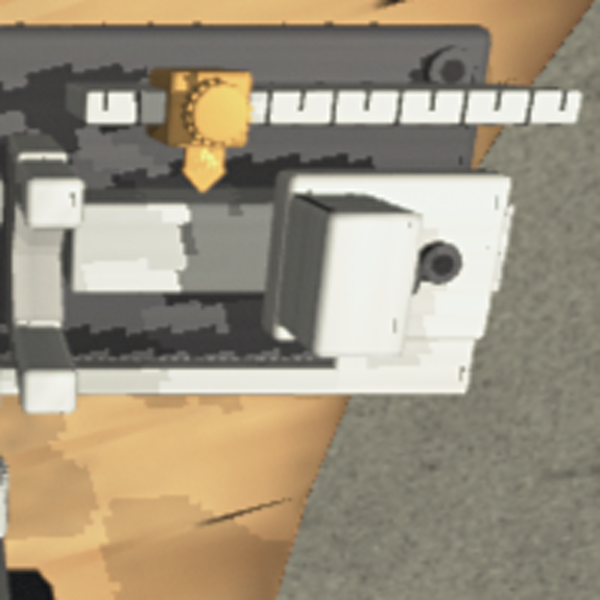

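View pics/c_crop2.png

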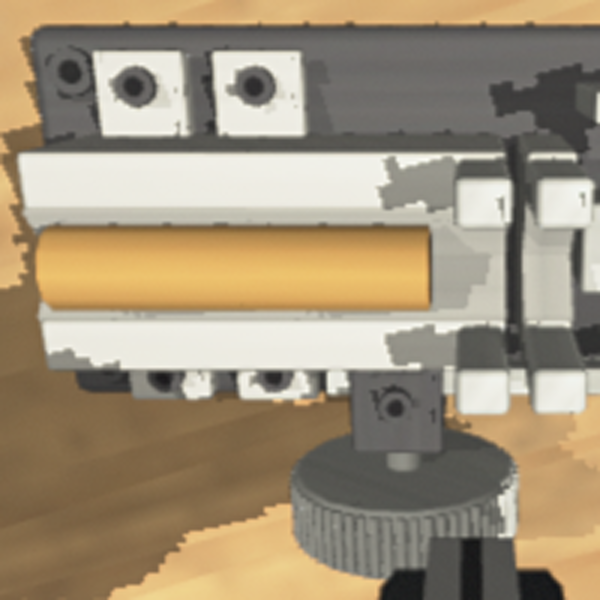

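```bash
cat >> h.py <<'E'
YAW=-0.284
O=np.array([503.9,-137.1]); 
def jig(P,yaw=YAW,o=None):
    o=O if o is None else o
    c,s=np.cos(yaw),np.sin(yaw); q=np.asarray(P)[:2]-o; return np.array([c*q[0]+s*q[1],-s*q[0]+c*q[1],P[2]])
def world(j,yaw=YAW):
    c,s=np.cos(yaw),np.sin(yaw); return np.array([O[0]+c*j[0]-s*j[1],O[1]+s*j[0]+c*j[1]])
E
python3 - <<'E'
from h import *
_,_,K,T=load("b_wrist"); _,_,K2,T2=load("c_wrist")
def b(x,y): return (K,T,x/3.4+204.65,y/3.4+104.65)
def cr(x,y): return (K2,T2,x/3+330-.33,y/3+110-.33)
def cl(x,y): return (K2,T2,x/3+160-.33,y/3+110-.33)
for n,a,q in [("tip",b(517,143),cr(207,190)),("stopFL far",b(601,150),cr(334,210)),("stop near",b(601,253),cr(315,351)),("tubeR",b(318,203),cl(430,267)),("tubeL",b(38,205),cl(38,265)),("screw",b(523,83),cr(220,108)),("base FR",b(746,25),cr(488,28)),("baseFL",b(22,37),cl(36,28))]:
    X=tri([a,q]); print(n,X.round(1),"jig",jig(X).round(1), "res",[np.hypot(*(np.array(proj(k,t,X))-(u,v))).round(2) for k,t,u,v in(a,q)])
for n,q,z in [("slotfar",cl(512,160),44.5),("slotnear",cl(512,330),44.5),("wl",cl(292,510),25),("wr",cl(517,490),25),("base FR",cr(488,28),12),("baseFL",cl(36,28),12),("bedend far",cl(20,153),44.5),("bed end near",cl(46,365),44.5),("stopface far",cr(334,210),60),("stopface near",cr(315,351),60),("bearingL",cl(352,452),42),("bearingR",cl(438,452),42),("tip",cr(207,190),47.5)]:
    X=onz(*q,z); print(n,X.round(1),jig(X).round(1))
E
```

```text
tip [ 507.6 -168.8   51.1] jig [ 12.4 -29.4  51.1] res [np.float64(0.37), np.float64(0.59)]
stopFL far [ 501.9 -183.8   60.5] jig [ 11.2 -45.4  60.5] res [np.float64(0.03), np.float64(0.06)]
stop near [ 480.2 -179.3   55.5] jig [-10.9 -47.2  55.5] res [np.float64(0.5), np.float64(0.8)]
tubeR [ 507.4 -123.7   44.5] jig [-0.4 13.8 44.5] res [np.float64(0.06), np.float64(0.09)]
tubeL [525.4 -65.4  47.9] jig [ 0.6 74.9 47.9] res [np.float64(0.23), np.float64(0.36)]
screw [ 518.9 -172.9   52.4] jig [ 24.5 -30.1  52.4] res [np.float64(0.19), np.float64(0.31)]
base FR [ 513.6 -232.1    9.5] jig [ 36.  -88.4   9.5] res [np.float64(0.1), np.float64(0.15)]
baseFL [562.  -66.1  13.2] jig [35.9 84.5 13.2] res [np.float64(0.13), np.float64(0.2)]
slotfar [ 519.9 -140.8   44.5] [16.4  0.9 44.5]
slotnear [ 493.6 -133.5   44.5] [-10.9   0.6  44.5]
wl [464.9 -81.7  25. ] [-52.9  42.3  25. ]
wr [ 456.7 -125.    25. ] [-48.7  -1.6  25. ]
base FR [ 513.9 -230.8   12. ] [ 35.9 -87.2  12. ]
baseFL [562.3 -65.6  12. ] [36. 85. 12.]
bedend far [542.2 -68.3  44.5] [17.5 76.7 44.5]
bed end near [509.5 -58.   44.5] [-16.8  77.5  44.5]
stopface far [ 501.8 -183.9   60. ] [ 11.1 -45.6  60. ]
stopface near [ 481.8 -177.8   60. ] [ -9.8 -45.2  60. ]
bearingL [ 479.6 -100.9   42. ] [-33.5  27.9  42. ]
bearingR [ 475.4 -115.2   42. ] [-33.5  13.   42. ]
tip [ 507.  -169.7   47.5] [ 12.1 -30.4  47.5]
```

```bash
python3 -m jog '[0,-2,5,0,0, 0,-4,9,0,0, 0,-4,12,0,0, 0,-4,12.5,0,0, 0,-4,12.5,0,0]'; python3 -m jog '[0,0,0.5,0,0, 0,0,0.5,0,0]';python3 -m jog '[0,0,0.5,0,0, 0,0,0.5,0,0]';python3 -m jog '[0,0,0.5,0,0, 0,0,0.5,0,0]'
```

```text
clock: 2.75
eef_pos: [458.8, -111.3, 221.2]
tool_rot: [-3.142, -0.0, -0.283]
force: [-0.6, 0.6, 0.4]
width: -0.2
clock: 2.92
eef_pos: [458.8, -111.5, 220.8]
tool_rot: [3.142, -0.0, -0.283]
force: [-1.4, -0.7, -0.0]
width: 0.1
clock: 3.08
eef_pos: [458.9, -111.5, 220.3]
tool_rot: [-3.142, -0.0, -0.283]
force: [-0.2, -0.5, 2.5]
width: 0.4
clock: 3.25
eef_pos: [458.8, -111.5, 220.2]
tool_rot: [-3.141, -0.001, -0.284]
force: [-1.1, 0.0, 6.8]
width: 0.3
```

```bash
python3 -m jog '[0,0,0.6,0,0, 0,0,1,0,0, 0,-1.5,1,0,0, 0,-3.5,1,0,0, 0,-5.5,1,0,0, 0,-7.5,1,0,0, 0,-9.5,1,0,0, 0,-11.5,1,0,0, 0,-13.5,1,0,0, 0,-15.5,1.1,0,0, 0,-16,1.2,0,0, 0,-16,1.2,0,0]'
python3 - <<'E'
from cell import *
import cv2,numpy as np
p=camera_params("wrist"); im,d=get_image("wrist"); cv2.imwrite(f"pics/d_wrist.png",im); np.savez(f"pics/d_wrist.npz",im=im,d=d,K=p["K"],T=p["T"])
E
```

```text
clock: 4.25
eef_pos: [463.1, -96.7, 219.9]
tool_rot: [3.141, -0.001, -0.284]
force: [-3.0, -0.7, 16.6]
width: -0.1
```

View pics/d_wrist.png

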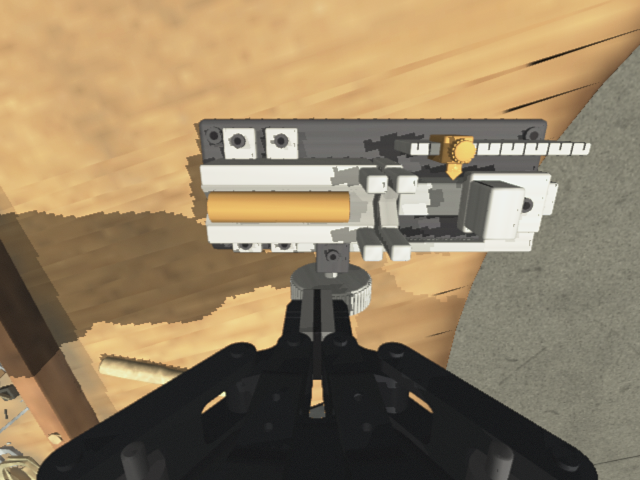

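```bash
python3 -m jog '[0,0,-3,0,0, 0,0,-5,0,0, 0,8,-5,0,0, 0,16,-5,0,0, 0,17,-4,0,0, 0,17,-2,0,0, 0,17,-1,0,0, 0,17,-0.4,0,0, 0,17,-0.2,0,0, 0,15.5,-0.2,0,0, 0,13.5,-0.2,0,0, 0,11.5,-0.2,0,0, 0,9.5,-0.2,0,0, 0,7.5,-0.2,0,0, 0,5.5,-0.2,0,0, 0,3.5,-0.2,0,0, 0,1.5,-0.1,0,0, 0,0.5,0,0,0, 0,0.5,0,0,0]'
python3 - <<'E'
from cell import *
import cv2,numpy as np
p=camera_params("wrist"); im,d=get_image("wrist"); cv2.imwrite(f"pics/e_wrist.png",im); np.savez(f"pics/e_wrist.npz",im=im,d=d,K=p["K"],T=p["T"])
from h import *
for n in "de":
    im=load(n+"_wrist")[0]
    c=im[130:260,380:580]; cv2.imwrite(f"pics/{n}_crop.png",cv2.resize(c,None,fx=4,fy=4,interpolation=cv2.INTER_CUBIC))
E
```

```text
clock: 5.88
eef_pos: [463.0, -96.8, 219.8]
tool_rot: [-3.142, -0.001, -0.284]
force: [-3.7, -0.6, 20.6]
width: -0.0
```

View pics/d_crop.png

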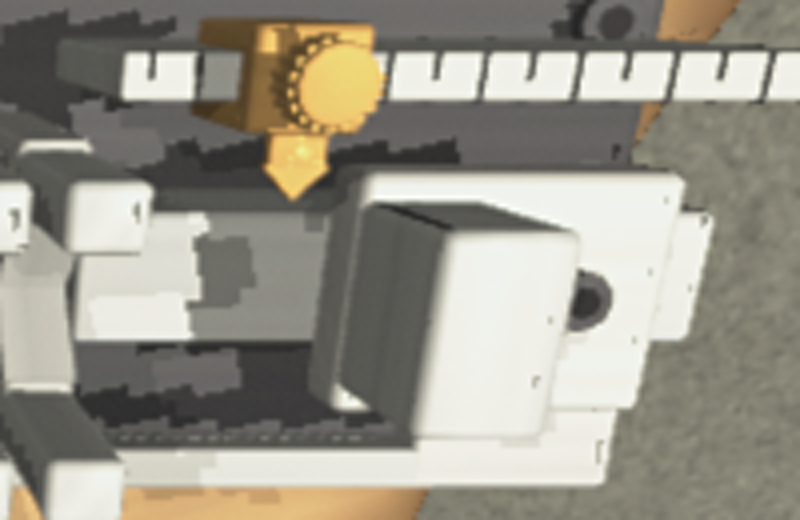

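View pics/e_crop.png

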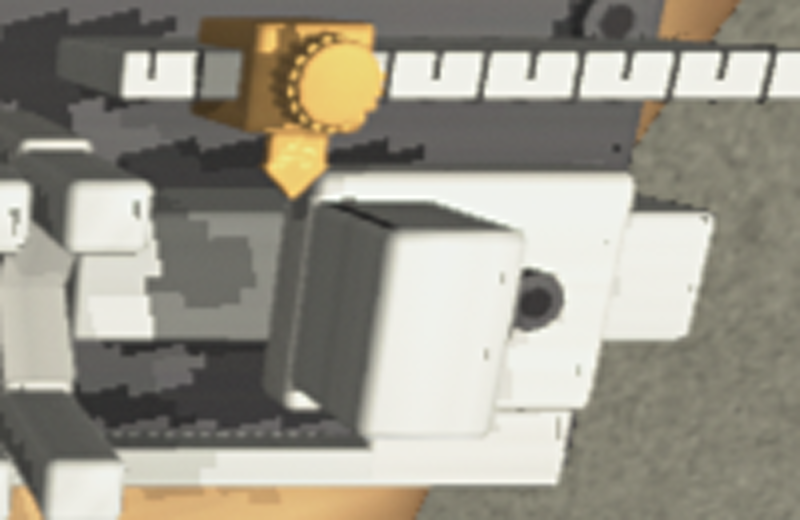

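Run:
```python
from h import *
for n,fx in (("d",(350,365,430,400)),("e",(300,320,380,345))):
    im,d,K,T=load(n+"_wrist")
    # dark face pixels: polygon in crop coords
    poly={"d":[(375,215),(445,235),(415,420),(345,380)],"e":[(322,215),(388,235),(358,420),(296,380)]}[n]
    P=np.array([(x/4+380,y/4+130) for x,y in poly]).round().astype(np.int32)
    m=np.zeros(im.shape[:2],np.uint8); cv2.fillPoly(m,[P],1); m=cv2.erode(m,np.ones((3,3)))
    v,u=np.nonzero(m); J=[]
    for uu,vv in zip(u,v):
        o,r=ray(K,T,uu,vv); J.append(jig(o+r*d[vv,uu]))
    J=np.array(J); print(n,len(J),"face y med",np.median(J[:,1]).round(2),J[:,1].std().round(2),"z",J[:,2].min().round(1),J[:,2].max().round(1))
    for zz in (40,45,50,55): 
        k=abs(J[:,2]-zz)<2.5; print(zz,np.median(J[k,1]).round(2))
    q=(K,T,293/4+379.6,200/4+129.6); print("tip",jig(onz(*q,47.5)).round(2))
    mt=cv2.inRange(im,(0,100,180),(120,220,255)); mt[:,:440]=0
    top={"d":((452,232),(415,435)),"e":((395,230),(362,435))}[n]
    print([jig(onz(K,T,x/4+379.6,y/4+129.6,60)).round(2) for x,y in top])
```

```text
d 728 face y med -40.45 0.3 z 43.0 60.2
40 nan
45 -40.49
50 -40.43
55 -40.47
tip [ 11.73 -29.81  47.5 ]
[array([ 10.61, -40.51,  60.  ]), array([-10.18, -40.28,  60.  ])]
e 679 face y med -34.96 4.8 z 42.9 188.3
40 nan
45 -34.99
50 -34.97
55 -34.97
tip [ 11.64 -29.82  47.5 ]
[array([ 10.72, -34.96,  60.  ]), array([-10.24, -34.89,  60.  ])]
  return _methods._mean(a, axis=axis, dtype=dtype,
  ret = ret.dtype.type(ret / rcount)
```

```bash
python3 -m jog '[0,0,-3,0,0, 0,0,-5,0,0, 0,8,-5,0,0, 0,15.5,-5,0,0, 0,16.5,-4,0,0, 0,16.5,-2,0,0, 0,16.5,-1,0,0, 0,16.5,-0.4,0,0, 0,16.5,-0.2,0,0, 0,15,-0.2,0,0, 0,13,-0.2,0,0, 0,11,-0.2,0,0, 0,9,-0.2,0,0, 0,7,-0.2,0,0, 0,5,-0.2,0,0, 0,3.5,-0.2,0,0, 0,3,-0.2,0,0, 0,3,-0.2,0,0, 0,3,-3,0,0, 0,3,-7,0,0]'
python3 -m jog '[0,15,-5,0,0, 0,32,-10,0,0, 0,45,-10,0,0, 0,51,-10,0,0, 0,51,-10,0,0, 0,51,-10,0,0]'
python3 - <<'E'
from cell import *
import cv2,numpy as np
s=read_state(); print(s["eef_pos"])
p=camera_params("wrist"); im,d=get_image("wrist"); cv2.imwrite(f"pics/f_wrist.png",im); np.savez(f"pics/f_wrist.npz",im=im,d=d,K=p["K"],T=p["T"])
c=im[110:260,220:420]; cv2.imwrite(f"pics/f_crop.png",cv2.resize(c,None,fx=4,fy=4,interpolation=cv2.INTER_CUBIC))
E
```

```text
clock: 7.6
eef_pos: [462.2, -99.3, 225.5]
tool_rot: [-3.141, 0.0, -0.283]
force: [0.0, 0.7, -0.4]
width: 0.1
clock: 8.1
eef_pos: [448.1, -148.0, 235.3]
tool_rot: [-3.141, 0.001, -0.284]
force: [0.4, -0.1, -1.2]
width: 0.0
[ 448.08691544 -147.9590622   235.25820661]
```

View pics/f_wrist.png

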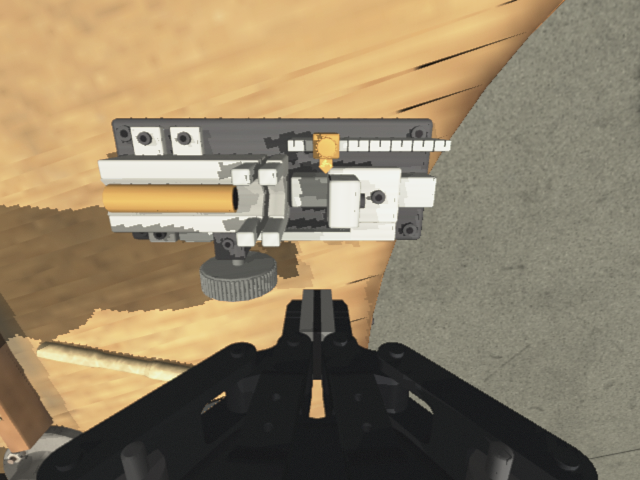

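View pics/f_crop.png

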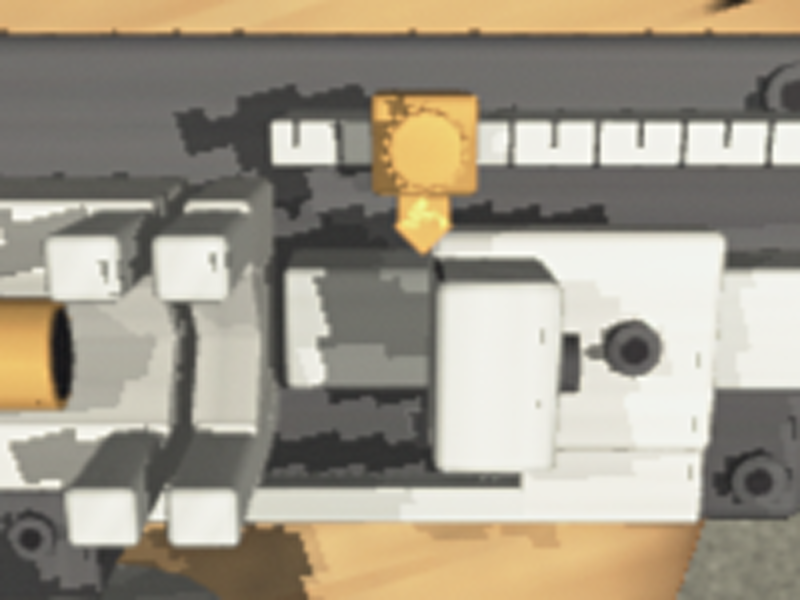

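Run:
```python
from h import *
im,d,K,T=load("f_wrist")
print("tip",jig(onz(K,T,421.5/4+219.6,253/4+109.6,47.5)).round(2))
print("far",jig(onz(K,T,437.5/4+219.6,285/4+109.6,60)).round(2),"near",jig(onz(K,T,437/4+219.6,462/4+109.6,60)).round(2))
# intensity profile at rows
g=cv2.cvtColor(im,cv2.COLOR_BGR2GRAY)
for r in (190,200,210,220): print(r,g[r,320:336])
for r in (164,166,168,170,171,172,173,174): print(r,im[r,314:340,0], im[r,318:334,2])
```

```text
tip [ 12.04 -29.46  47.5 ]
far [ 10.37 -30.9   60.  ] near [ -9.49 -31.09  60.  ]
190 [113 113 112 113 113 113 113 100  96 156 198 225 236 237 238 238]
200 [145 146 145 146 146 145 131 100  98 164 204 227 235 237 237 238]
210 [ 84  93  92  92  95  66  61  88 103 169 209 231 236 237 237 238]
220 [ 62  62  62  63  63  61  68 101 116 177 214 232 236 237 237 238]
164 [ 61  61  61  60  61  73 101 109 122 139 141 129 127 131 120 125 131 112
  68  47  47  48  49  49  49  50] [ 69 149 228 234 236 239 240 237 237 238 236 237 240 236 146  58]
166 [ 62  62  62  62  71 100 119 127 132 133 124 112 111 110 108 110 130 119
  93  75  73  72  72  73  73  72] [115 227 242 241 240 240 238 236 236 236 236 236 241 242 192 110]
168 [ 61  63  63  63  64  67  86 106 112 111 111 111 110 111 110 111 123 145
 152 153 153 153 152 152 152 152] [ 65  99 176 235 241 239 238 238 237 238 239 238 232 201 168 163]
170 [ 50  49  52  62  63  62  61  67  85 105 111 111 110 111 123 153 191 202
 203 201 202 202 202 202 202 202] [ 64  61  63  98 175 233 240 239 239 239 232 208 210 217 218 218]
171 [ 51  50  51  59  62  62  62  63  68  87 105 111 110 111 152 171 202 215
 215 214 215 215 215 215 214 215] [ 64  64  63  65  99 176 234 241 240 228 205 191 217 225 227 226]
172 [ 65  64  65  69  68  74  74  74  74  78  94 107 103 102 158 180 207 218
 218 218 218 218 219 219 218 220] [ 72  78  79  77  77 107 184 236 228 169 176 193 221 229 229 229]
173 [ 73  78  80  80  81  83  83  82  82  82  85  90  87  98 159 196 212 217
 217 220 231 235 235 235 235 235] [ 85  87  87  86  85  85 111 154 138 115 172 212 227 230 230 232]
174 [ 72  75  80  82  82  83  83  83  82  83  83  83  83  90  98 120 150 145
 138 142 155 159 159 159 160 159] [ 87  87  87  86  86  86  87  95  90  95 106 130 163 157 150 155]
```

Run:
```python
from h import *
im,d,K,T=load("f_wrist")
for u,v,z in((326.4,200,42.5),(326.4,215,42.5),(328.6,200,60),(328.4,185,60)): print(jig(onz(K,T,u,v,z)).round(2))
for v in range(183,224,5):
    print(v,[ (jig(ray(K,T,u,v)[0]+ray(K,T,u,v)[1]*d[v,u])[1:]).round(1).tolist() for u in range(325,331)])
print("tip",[ (u,v,jig(ray(K,T,u,v)[0]+ray(K,T,u,v)[1]*d[v,u]).round(1).tolist()) for v in (172,173) for u in range(323,328)])
```

```text
[ -1.89 -30.4   42.5 ]
[ -9.51 -30.48  42.5 ]
[  1.99 -30.84  60.  ]
[  8.58 -30.67  60.  ]
183 [[-30.0, 29.5], [-30.5, 30.8], [-30.7, 40.8], [-30.6, 55.9], [-31.0, 59.1], [-31.4, 59.0]]
188 [[-30.0, 29.9], [-30.5, 30.1], [-30.6, 42.5], [-30.6, 56.6], [-31.0, 58.9], [-31.4, 60.1]]
193 [[-30.0, 30.5], [-30.6, 29.3], [-30.6, 42.9], [-30.7, 56.6], [-31.0, 59.3], [-31.5, 58.0]]
198 [[-30.0, 30.2], [-30.6, 29.2], [-30.7, 43.5], [-30.6, 58.3], [-31.1, 58.6], [-31.5, 58.3]]
203 [[-30.1, 29.9], [-30.6, 30.9], [-30.6, 45.2], [-30.7, 55.9], [-31.1, 57.8], [-31.5, 58.6]]
208 [[-30.6, 10.8], [-31.2, 9.9], [-30.7, 45.1], [-30.7, 58.3], [-31.1, 58.7], [-31.5, 58.9]]
213 [[-30.6, 10.0], [-31.2, 11.4], [-30.6, 46.7], [-30.7, 58.0], [-31.1, 59.6], [-31.5, 59.7]]
218 [[-30.6, 10.8], [-31.2, 11.1], [-30.6, 48.1], [-30.7, 58.5], [-31.2, 59.0], [-31.6, 59.0]]
223 [[-30.6, 11.9], [-31.3, 10.4], [-31.8, 12.0], [-30.7, 59.2], [-31.2, 58.0], [-31.6, 59.6]]
tip [(323, 172, [7.8, -29.2, 13.6]), (324, 172, [12.3, -29.0, 46.9]), (325, 172, [12.4, -29.5, 47.5]), (326, 172, [12.5, -29.9, 48.0]), (327, 172, [11.3, -30.7, 39.3]), (323, 173, [7.8, -29.1, 17.6]), (324, 173, [7.9, -29.7, 18.2]), (325, 173, [12.0, -29.5, 47.7]), (326, 173, [7.6, -30.8, 16.5]), (327, 173, [10.7, -30.7, 38.4])]
```

```bash
python3 -m jog '[0,-15,0,0,0, 0,-32,3,0,0, 0,-43,7,0,0, 0,-45,11,0,0, 0,-45,14,0,0, 0,-45,15.5,0,0, 0,-45,16.4,0,0, 0,-45,16.8,0,0, 0,-45,16.8,0,0, 0,-46,16.8,0,0, 0,-47.2,16.8,0,0, 0,-48,16.8,0,0, 0,-48.4,16.8,0,0, 0,-48.4,16.8,0,0, 0,-48.4,14,0,0, 0,-48.4,9,0,0]'
python3 -m jog '[0,16,4,0,0, 0,32,4,0,0, 0,44,0,0,0, 0,48,0,0,0, 0,48,0,0,0, 0,48,0,0,0]'
cat > look.py <<'E'
import sys
from cell import *
import cv2,numpy as np
from h import *
n=sys.argv[1]
p=camera_params("wrist"); im,d=get_image("wrist"); cv2.imwrite(f"pics/{n}_wrist.png",im); np.savez(f"pics/{n}_wrist.npz",im=im,d=d,K=p["K"],T=p["T"])
s=read_state(); print(s["clock"],s["eef_pos"].round(2),s["force"].round(1),s["tool_rot"].round(4))
E
python3 look.py g
python3 - <<'E'
from h import *
im,d,K,T=load("g_wrist")
c=im[110:260,220:420]; cv2.imwrite(f"pics/g_crop.png",cv2.resize(c,None,fx=4,fy=4,interpolation=cv2.INTER_CUBIC))
u0,v0=proj(K,T,np.r_[world((12,-29.5)),47.5]); print(u0,v0)
for v in range(183,224,8):
    print(v,[ (jig(ray(K,T,u,v)[0]+ray(K,T,u,v)[1]*d[v,u])[1:]).round(1).tolist() for u in range(int(u0)-3,int(u0)+4)])
r=int(v0)
for v in range(r-4,r+4): print(v,im[v,r*0+int(u0)-6:int(u0)+7,2],im[v,int(u0)-6:int(u0)+7,0])
E
```

```text
clock: 9.48
eef_pos: [461.1, -103.0, 226.5]
tool_rot: [3.141, 0.001, -0.285]
force: [0.1, -0.8, 0.3]
width: 0.2
clock: 9.98
eef_pos: [448.2, -147.8, 226.4]
tool_rot: [-3.141, 0.0, -0.284]
force: [-1.2, 1.0, -0.7]
width: -0.2
10.0333 [ 448.3  -147.38  226.37] [-0.2 -0.4 -0.4] [-3.141e+00  2.000e-04 -2.827e-01]
325.79833570179636 176.1531943184097
183 [[-28.1, 31.2], [-28.6, 30.5], [-29.1, 30.0], [-29.6, 29.1], [-30.1, 29.7], [-30.6, 29.4], [-30.8, 38.7]]
191 [[-28.2, 30.4], [-28.7, 29.7], [-29.2, 28.3], [-29.7, 29.4], [-30.1, 30.8], [-30.6, 31.1], [-30.9, 37.6]]
199 [[-28.2, 30.0], [-28.7, 30.2], [-29.2, 30.0], [-29.7, 30.3], [-30.2, 30.3], [-30.7, 31.2], [-30.8, 41.9]]
207 [[-28.2, 29.6], [-28.7, 29.3], [-29.2, 30.0], [-29.7, 29.5], [-30.2, 29.7], [-30.8, 29.4], [-30.8, 42.2]]
215 [[-28.5, 11.5], [-29.1, 11.1], [-29.7, 11.0], [-30.3, 11.1], [-30.8, 12.3], [-31.4, 11.7], [-30.8, 44.4]]
223 [[-28.6, 10.8], [-29.2, 10.5], [-29.7, 11.1], [-30.3, 11.1], [-30.9, 10.7], [-31.4, 11.2], [-31.0, 39.4]]
172 [ 62  66 126 230 242 240 238 238 238 239 239 231 212] [ 63  61  72 101 112 112 111 111 110 111 110 121 158]
173 [ 66  62  75 153 233 241 240 239 239 240 233 205 203] [ 64  62  64  79 104 110 112 113 111 111 122 149 184]
174 [ 67  65  65  83 154 232 241 241 240 227 202 184 209] [ 64  64  65  65  81 104 111 112 111 109 147 166 194]
175 [ 84  85  84  81  97 162 234 243 229 167 170 184 215] [ 79  80  80  80  81  90 108 111 104  99 152 171 198]
176 [ 86  87  87  86  85 100 161 211 162 113 165 204 221] [ 82  83  83  83  82  84  92 100  90  95 155 188 203]
177 [ 89  88  88  88  88  87 100 121 100  94 116 124 157] [ 84  83  83  82  84  83  86  86  84  88 108 114 145]
178 [89 88 87 87 88 87 86 88 87 93 86 60 77] [84 83 82 83 84 83 82 83 83 86 81 56 73]
179 [89 90 90 91 91 90 90 91 91 96 81 45 52] [84 85 85 86 86 85 85 86 86 89 77 43 49]
```

View pics/g_crop.png

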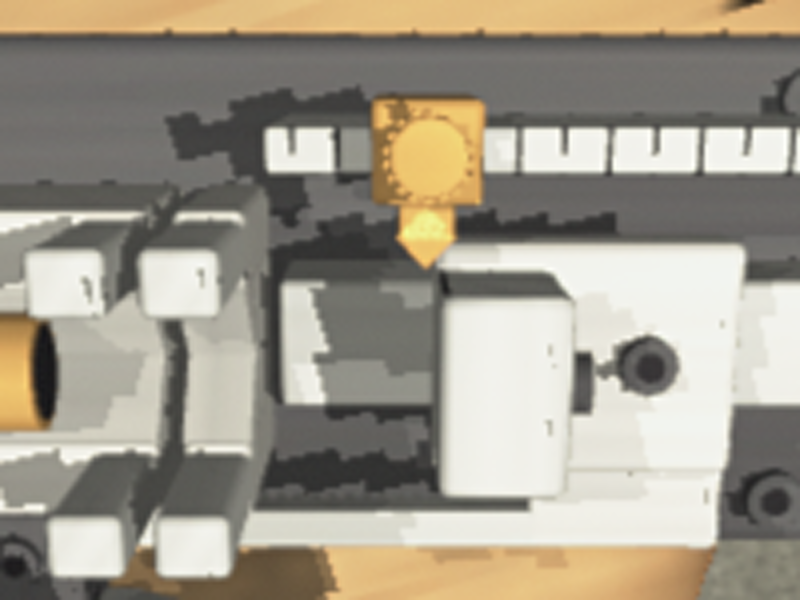

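The last short stroke did not move the stop: the face is at about -30.85 and the tip at about -29.6. I repeat it in stages and look while the finger is still pressed on.

```bash
python3 -m jog '[0,-14,0,0,0, 0,-28,0,0,0, 0,-37,1,0,0, 0,-38.5,4,0,0, 0,-38.5,6,0,0, 0,-38.5,7,0,0, 0,-38.5,7.8,0,0, 0,-38.5,7.8,0,0]'; python3 look.py h1
python3 -m jog '[0,-1,0,0,0, 0,-2.2,0,0,0, 0,-3,0,0,0, 0,-3,0,0,0]'; python3 look.py h2
python3 - <<'E'
from h import *
for n in("h1","h2"):
    im,d,K,T=load(n+"_wrist")
    c=im[130:260,330:530]; cv2.imwrite(f"pics/{n}_crop.png",cv2.resize(c,None,fx=4,fy=4,interpolation=cv2.INTER_CUBIC))
    u0,v0=proj(K,T,np.r_[world((0,-30.8)),50]); print(u0,v0)
    v,u=np.mgrid[int(v0)-8:int(v0)+9,int(u0)-2:int(u0)+3]; J=np.array([jig(ray(K,T,a,b)[0]+ray(K,T,a,b)[1]*d[b,a]) for a,b in zip(u.ravel(),v.ravel())])
    k=(J[:,2]>44)&(J[:,2]<57); print(n,np.median(J[k,1]).round(2),J[k,1].std().round(2),k.sum())
E
```

```text
clock: 10.7
eef_pos: [458.7, -111.3, 219.9]
tool_rot: [-3.141, -0.001, -0.284]
force: [-2.1, 2.1, 17.3]
width: -0.3
10.75 [ 458.7  -111.33  219.88] [-1.7  2.7 18.7] [-3.141e+00 -5.000e-04 -2.840e-01]
clock: 11.08
eef_pos: [458.9, -110.4, 219.9]
tool_rot: [3.14, -0.001, -0.286]
force: [-4.3, -3.3, 17.8]
width: -0.1
11.1333 [ 458.94 -110.39  219.9 ] [-3.3 -3.9 17.5] [ 3.1396e+00 -8.0000e-04 -2.8640e-01]
418.61678083513914 207.71158869246955
h1 -31.31 0.19 80
419.33338283069816 207.34208876539765
h2 -31.24 0.19 83
```

View pics/h2_crop.png

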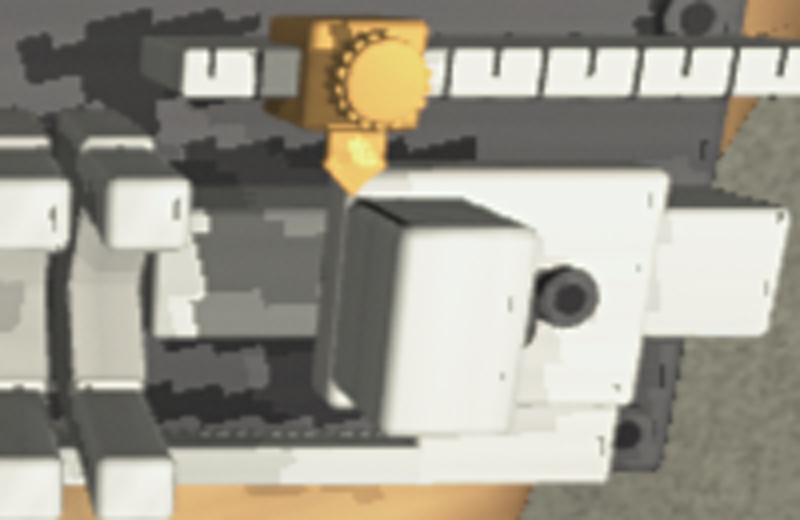

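```bash
cat > face.py <<'E'
import sys
from h import *
def face(n,guess):
    im,d,K,T=load(n+"_wrist")
    v,u=np.mgrid[130:260,0:640]; D=d[130:260]
    r=np.stack([(u-K[0,2])/K[0,0],-(v-K[1,2])/K[1,1],-np.ones_like(u,float)],-1)@T[:3,:3].T
    P=T[:3,3]+r*D[...,None]; q=P[...,:2]-O; c,s=np.cos(YAW),np.sin(YAW)
    jx=c*q[...,0]+s*q[...,1]; jy=-s*q[...,0]+c*q[...,1]; z=P[...,2]
    k=(abs(jx)<8)&(z>45)&(z<56)&(abs(jy-guess)<2.5)
    return np.median(jy[k]).round(2),jy[k].std().round(2),k.sum()
for n in sys.argv[1:]: print(n,face(n,-30.5))
E
python3 -m jog '[0,-1,0,0,0, 0,-2,0,0,0, 0,-3,0,0,0, 0,-3,0,0,0, 0,-3,0,0,0]'; python3 look.py h3; python3 face.py f g h1 h2 h3
```

```text
clock: 11.55
eef_pos: [459.8, -107.4, 220.1]
tool_rot: [3.14, -0.001, -0.286]
force: [-4.6, -2.7, 20.0]
width: -0.2
11.6 [ 459.8  -107.41  220.06] [-4.  -2.5 20.7] [ 3.1399e+00 -9.0000e-04 -2.8630e-01]
f (np.float64(-30.65), np.float64(0.03), np.int64(13))
g (np.float64(-30.79), np.float64(0.02), np.int64(24))
h1 (np.float64(-31.32), np.float64(0.2), np.int64(298))
h2 (np.float64(-31.27), np.float64(0.2), np.int64(306))
h3 (np.float64(-30.25), np.float64(0.19), np.int64(322))
```

```bash
python3 -m jog '[0,-1,0,0,0, 0,-1.9,0,0,0, 0,-1.9,0,0,0, 0,-1.9,0,0,0]'; python3 look.py h4;  python3 -m jog '[0,0.8,0,0,0, 0,1.4,0,0,0, 0,1.4,0,0,0]'; python3 look.py h5; python3 face.py h4 h5
```

```text
clock: 11.93
eef_pos: [460.4, -105.5, 220.1]
tool_rot: [3.14, -0.001, -0.286]
force: [-4.2, -2.7, 21.4]
width: 0.2
11.9833 [ 460.34 -105.48  220.08] [-4.  -1.9 21.4] [ 3.140e+00 -8.000e-04 -2.862e-01]
clock: 12.23
eef_pos: [460.3, -105.8, 220.1]
tool_rot: [3.141, -0.001, -0.285]
force: [-4.2, 0.8, 20.8]
width: -0.0
12.2833 [ 460.27 -105.83  220.09] [-2.8  0.  20.1] [ 3.1414e+00 -7.0000e-04 -2.8500e-01]
h4 (np.float64(-29.61), np.float64(0.21), np.int64(323))
h5 (np.float64(-29.6), np.float64(0.22), np.int64(326))
```

```bash
python3 -m jog '[0,0,-1,0,0, 0,0,-3,0,0, 0,2,-8,0,0, 0,16,-8,0,0, 0,32,-8,0,0, 0,44,-8,0,0, 0,47,-8,0,0, 0,47,-8,0,0, 0,47,-8,0,0]'; python3 look.py i; python3 face.py i
python3 - <<'E'
from h import *
im,d,K,T=load("i_wrist")
c=im[140:240,260:400]; cv2.imwrite(f"pics/i_crop.png",cv2.resize(c,None,fx=5.5,fy=5.5,interpolation=cv2.INTER_CUBIC))
u0,v0=proj(K,T,np.r_[world((12,-29.55)),47.5]); print(u0,v0)
for v in (185,200,215):
    print(v,[ (jig(ray(K,T,u,v)[0]+ray(K,T,u,v)[1]*d[v,u])[1:]).round(1).tolist() for u in range(int(u0)-3,int(u0)+4)])
r=int(v0)
for v in range(r-4,r+4): print(v,im[v,int(u0)-6:int(u0)+7,2],im[v,int(u0)-6:int(u0)+7,0])
E
```

```text
clock: 13.03
eef_pos: [447.6, -149.7, 226.7]
tool_rot: [-3.141, 0.0, -0.284]
force: [0.1, 0.6, -0.1]
width: 0.1
13.0833 [ 447.75 -149.26  226.65] [0.6 1.  0.1] [-3.141e+00  2.000e-04 -2.827e-01]
i (np.float64(nan), np.float64(nan), np.int64(0))
321.5880334912849 175.9947056825787
185 [[-28.1, 30.4], [-28.6, 30.4], [-29.0, 30.5], [-29.5, 30.7], [-29.6, 54.8], [-30.0, 58.0], [-30.4, 58.9]]
200 [[-28.1, 30.1], [-28.6, 30.0], [-29.1, 29.6], [-29.6, 30.4], [-29.6, 58.3], [-30.0, 59.6], [-30.4, 58.6]]
215 [[-28.2, 12.0], [-28.7, 11.2], [-29.3, 10.7], [-29.9, 11.7], [-29.6, 58.4], [-30.1, 59.1], [-30.5, 58.0]]
171 [ 84 155 233 242 240 238 238 238 238 238 239 238 228] [ 66  81 105 112 113 111 111 112 111 109 110 114 134]
172 [ 61  83 154 232 241 239 238 238 238 239 238 231 216] [ 62  65  80 104 112 112 111 111 110 111 115 143 174]
173 [ 64  63  83 155 231 240 239 239 238 238 236 228 223] [ 63  63  64  80 104 111 111 111 110 117 156 195 209]
174 [ 70  68  68  88 156 233 242 240 239 238 240 232 228] [ 66  67  67  70  84 105 112 110 115 160 223 221 217]
175 [ 86  86  84  83  97 163 234 242 234 235 242 235 230] [ 81  82  80  80  81  92 106 114 142 208 236 225 218]
176 [ 85  87  87  86  84 100 158 200 187 228 245 237 232] [ 81  83  84  83  83  84  92 110 139 212 237 226 219]
177 [ 88  88  89  88  87  88  97 119 101 132 162 159 152] [ 83  83  84  83  84  84  83  92  86 122 150 147 140]
178 [87 88 87 86 88 87 85 81 49 58 85 89 92] [83 83 82 81 83 82 81 76 48 55 80 84 87]
  return _methods._mean(a, axis=axis, dtype=dtype,
  ret = ret.dtype.type(ret / rcount)
  ret = _var(a, axis=axis, dtype=dtype, out=out, ddof=ddof,
  arrmean = um.true_divide(arrmean, div, out=arrmean,
  ret = ret.dtype.type(ret / rcount)
```

View pics/i_crop.png

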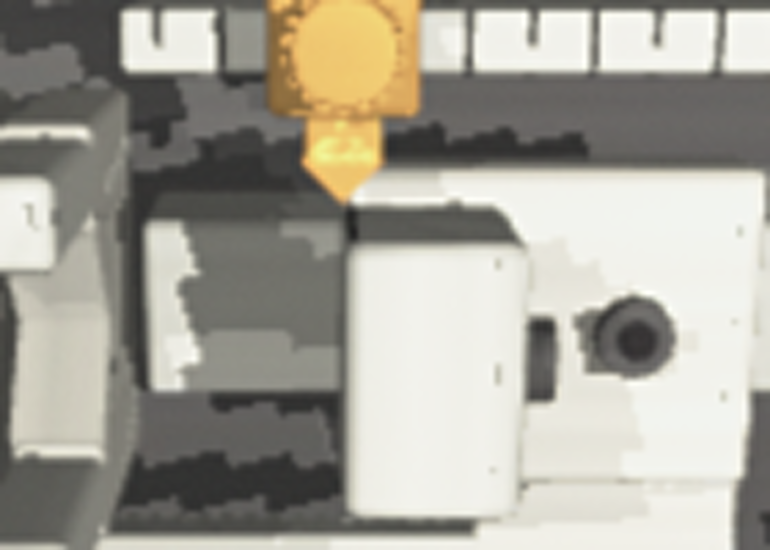

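Run:
```python
from h import *
im,d,K,T=load("i_wrist"); g=cv2.cvtColor(im,cv2.COLOR_BGR2GRAY)
for r in (185,195,205,215): print(r,g[r,317:330])
print("tip",jig(onz(K,T,322.0,176.3,47.5)).round(2))
im,d,K,T=load("h5_wrist")
u0,v0=proj(K,T,np.r_[world((12,-29.6)),47.5]); print(u0,v0)
a,b=int(u0)-25,int(v0)-25
c=im[b:b+50,a:a+60]; cv2.imwrite(f"pics/h5_crop.png",cv2.resize(c,None,fx=12,fy=12,interpolation=cv2.INTER_CUBIC)); print(a,b)
```

```text
185 [143 150 150 147 134 104 115 157 180 193 197 198 201]
195 [113 114 113 113 103 100 164 203 226 236 237 238 239]
205 [146 147 147 145 123 107 167 206 227 236 237 238 238]
215 [ 96  93  66  53  65 102 170 209 228 236 237 238 238]
tip [ 11.87 -29.73  47.5 ]
429.7619455122945 178.19191541189468
404 153
```

View pics/h5_crop.png

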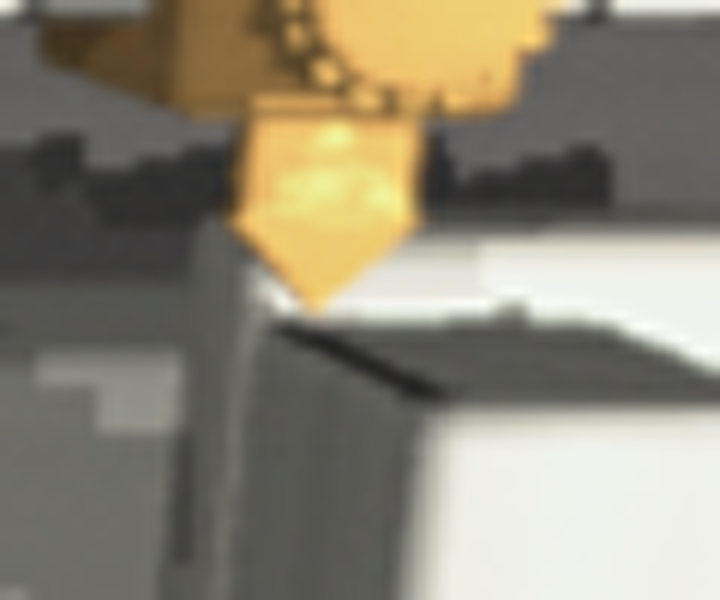

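The stop is level with the pointer: top view tip -29.73 and face -29.6, oblique view tip -29.66 and face -29.60. Next I lift clear and go over to the tube's tail.

```bash
python3 -m jog '[0,0,-15,0,0, 0,0,-36,0,0, 6,-15,-38,0,0, 18,-45,-38,0,0, 32,-80,-38,0,0, 45,-110,-38,0,0, 50,-121,-38,0,0, 50.5,-123,-38,0,0, 50.5,-123,-38,0,0, 50.5,-123,-38,0,0]'; python3 look.py j
python3 - <<'E'
from cell import *
import cv2
im,d=get_image("scene"); cv2.imwrite("pics/j_scene.png",im)
E
```

```text
clock: 13.92
eef_pos: [529.4, -46.8, 264.5]
tool_rot: [3.14, 0.001, -0.284]
force: [0.8, 0.0, -0.1]
width: -0.2
13.9667 [529.31 -47.31 264.61] [-0.1 -0.1 -0. ] [ 3.1403e+00  1.3000e-03 -2.8540e-01]
```

View pics/j_wrist.png

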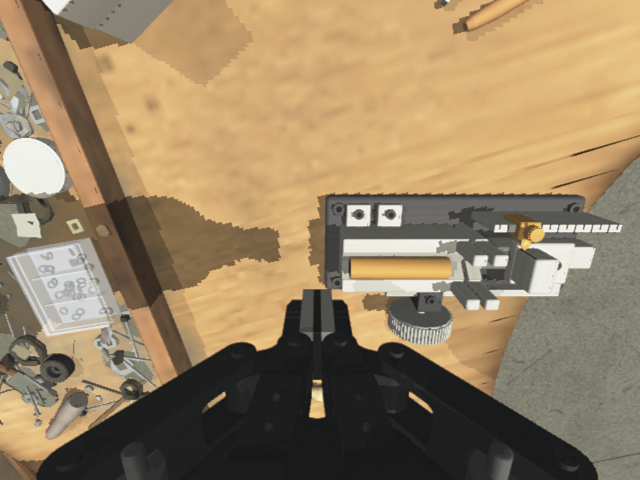

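View pics/j_scene.png

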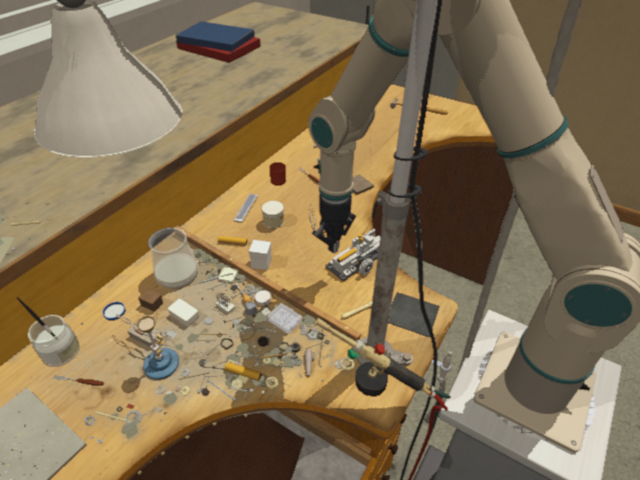

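The wrist view shows the tube between columns 349 and 452 at row 268, with the closed fingertip just to its left at (318,293). The scene view shows the arm clear of the lamp post.

Run:
```python
from h import *
im,d,K,T=load("j_wrist")
hsv=cv2.cvtColor(im,cv2.COLOR_BGR2HSV); m=cv2.inRange(hsv,(10,110,100),(28,255,255)); m[:250]=0;m[285:]=0;m[:,:340]=0;m[:,470:]=0
v,u=np.nonzero(m); print(u.min(),u.max(),v.min(),v.max(),len(u))
P=np.array([jig(ray(K,T,a,b)[0]+ray(K,T,a,b)[1]*d[b,a]) for a,b in zip(u,v)])
k=P[:,2]>47; P=P[k]; print("y",np.percentile(P[:,1],[0,1,50,99,100]).round(1),"x",np.percentile(P[:,0],[1,50,99]).round(1),"z",np.percentile(P[:,2],[50,99]).round(1))
t=P[P[:,2]>51.5]; print("ridge x",np.median(t[:,0]).round(2),"y",t[:,1].min().round(1),t[:,1].max().round(1))
print("tcp",jig([529.4,-46.9,264.6]).round(1))
for a in(0,1): 
  c=im[240:300,300:480]; cv2.imwrite("pics/j_crop.png",cv2.resize(c,None,fx=4,fy=4,interpolation=cv2.INTER_CUBIC))
```

```text
350 450 257 278 2128
y [14.2 14.9 44.2 73.5 94.3] x [-5.7  1.7  6.7] z [51.  53.1]
ridge x 0.25 y 14.3 94.3
tcp [ -0.8  93.7 264.6]
```

View pics/j_crop.png

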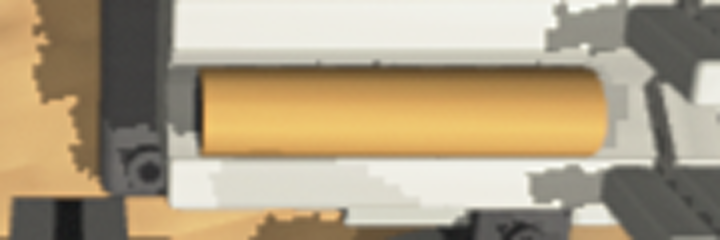

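```bash
python3 -m jog '[0.8,0,12,0,0, 0.8,0,28,0,0, 0.8,0,39,0,0, 0.8,0,43,0,0, 0.8,0,43.6,0,0, 0.8,4,43.6,0,0, 0.8,7,43.6,0,0, 0.8,9,43.6,0,0, 0.8,10,43.6,0,0, 0.8,10,43.6,0,0]'; python3 look.py k
```

```text
clock: 14.85
eef_pos: [528.5, -56.3, 221.6]
tool_rot: [-3.142, -0.001, -0.284]
force: [-0.4, 0.3, 0.1]
width: 0.2
14.9 [528.52 -55.97 221.51] [-0.3  0.2  0.2] [-3.1414e+00 -7.0000e-04 -2.8380e-01]
```

View pics/k_wrist.png

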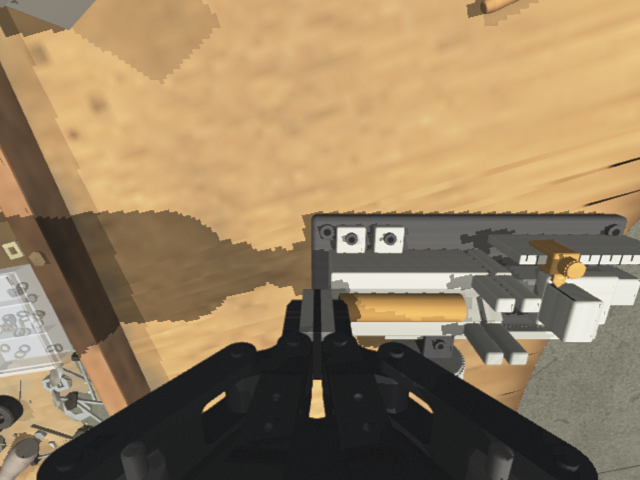

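The fingertip stands in line with the tube's tail, with the pads at (318,310) and the tube's tail edge at about column 341. I lower it 0.8 mm and push gently to about 3 mm short of the stop.

```bash
python3 -m jog '[-0.8,0.5,0.5,0,0, -0.8,1.5,0.8,0,0, -0.8,2.5,0.8,0,0, -0.8,3.5,0.8,0,0, -0.8,4.5,0.8,0,0, -0.8,5.5,0.8,0,0, -0.8,6.5,0.8,0,0, -0.8,8,0.8,0,0, -0.8,10,0.8,0,0, -0.8,12,0.8,0,0, -0.8,14,0.8,0,0, -0.8,16,0.8,0,0, -0.8,18,0.8,0,0, -0.8,19,0.8,0,0, -0.8,20,0.8,0,0, -0.8,20,0.8,0,0]'; python3 look.py l
```

```text
clock: 16.23
eef_pos: [522.0, -75.1, 220.3]
tool_rot: [3.141, -0.0, -0.284]
force: [0.5, 0.9, 0.1]
width: -0.0
16.2833 [522.03 -74.92 220.33] [-1.2 -0.3 -0.5] [ 3.1415 -0.     -0.2836]
```

View pics/l_wrist.png

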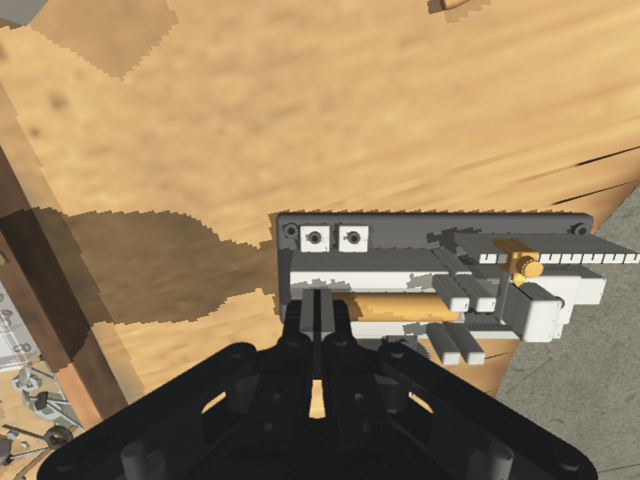

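```bash
python3 -m jog '[0,1,-0.3,0,0, 0,2.5,-0.4,0,0, 0,4.5,-0.4,0,0, 0,6.5,-0.4,0,0, 0,8.5,-0.4,0,0, 0,10.5,-0.4,0,0, 0,12.5,-0.4,0,0, 0,14.5,-0.4,0,0, 0,16.5,-0.4,0,0, 0,18.5,-0.4,0,0, 0,20,-0.4,0,0, 0,21,-0.4,0,0, 0,22,-0.4,0,0, 0,22.5,-0.4,0,0, 0,22.5,-0.4,0,0]'; python3 look.py m; python3 face.py m
python3 - <<'E'
from h import *
im,d,K,T=load("m_wrist")
c=im[220:370,330:530]; cv2.imwrite(f"pics/m_crop.png",cv2.resize(c,None,fx=4,fy=4,interpolation=cv2.INTER_CUBIC))
hsv=cv2.cvtColor(im,cv2.COLOR_BGR2HSV); m=cv2.inRange(hsv,(10,110,70),(28,255,255))
v,u=np.nonzero(m); P=np.array([jig(ray(K,T,a,b)[0]+ray(K,T,a,b)[1]*d[b,a]) for a,b in zip(u,v)])
k=(P[:,2]>47)&(P[:,2]<54)&(abs(P[:,0])<6)&(abs(P[:,1])<45); P=P[k]; print("tube y",np.percentile(P[:,1],[0,1,99,100]).round(2))
s=T;
E
```

```text
clock: 17.53
eef_pos: [515.7, -96.5, 220.7]
tool_rot: [3.142, -0.0, -0.284]
force: [0.1, 0.2, 0.4]
width: 0.2
17.5833 [515.73 -96.47 220.71] [0.1 0.7 0.1] [ 3.1415 -0.     -0.2836]
m (np.float64(nan), np.float64(nan), np.int64(0))
tube y [-24.1  -23.41  29.59  34.34]
  return _methods._mean(a, axis=axis, dtype=dtype,
  ret = ret.dtype.type(ret / rcount)
  ret = _var(a, axis=axis, dtype=dtype, out=out, ddof=ddof,
  arrmean = um.true_divide(arrmean, div, out=arrmean,
  ret = ret.dtype.type(ret / rcount)
```

View pics/m_crop.png

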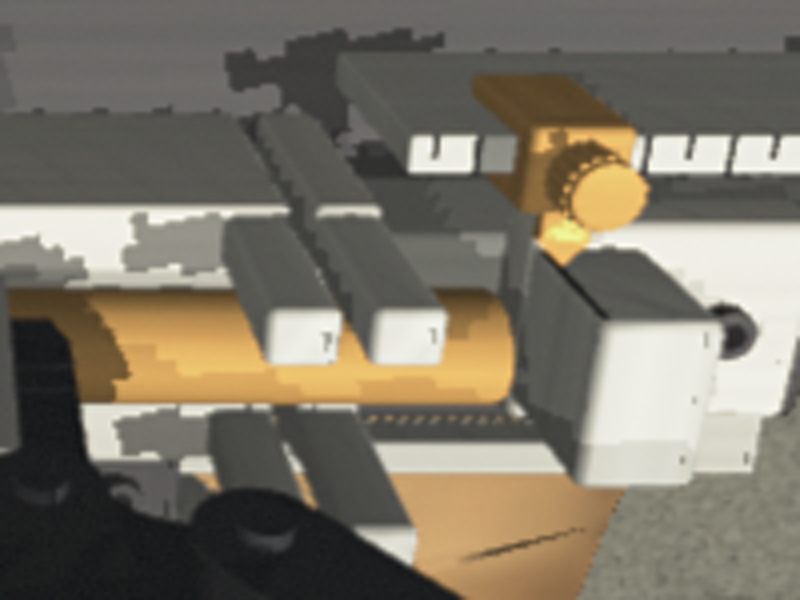

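```bash
python3 -m jog '[0,0.5,0,0,0, 0,1,0,0,0, 0,1.5,0,0,0, 0,2,0,0,0, 0,2.5,0,0,0, 0,3,0,0,0, 0,3.5,0,0,0, 0,4,0,0,0, 0,4.3,0,0,0, 0,4.3,0,0,0, 0,4.3,0,0,0]'; python3 look.py n
python3 - <<'E'
from h import *
im,d,K,T=load("n_wrist")
c=im[220:370,330:530]; cv2.imwrite(f"pics/n_crop.png",cv2.resize(c,None,fx=4,fy=4,interpolation=cv2.INTER_CUBIC))
E
```

```text
clock: 18.5
eef_pos: [514.6, -100.6, 220.7]
tool_rot: [3.141, -0.0, -0.284]
force: [-0.2, -0.1, 0.1]
width: 0.0
18.55 [ 514.54 -100.6   220.73] [-0.3  0.3  0. ] [ 3.1415e+00 -1.0000e-04 -2.8360e-01]
```

View pics/n_crop.png

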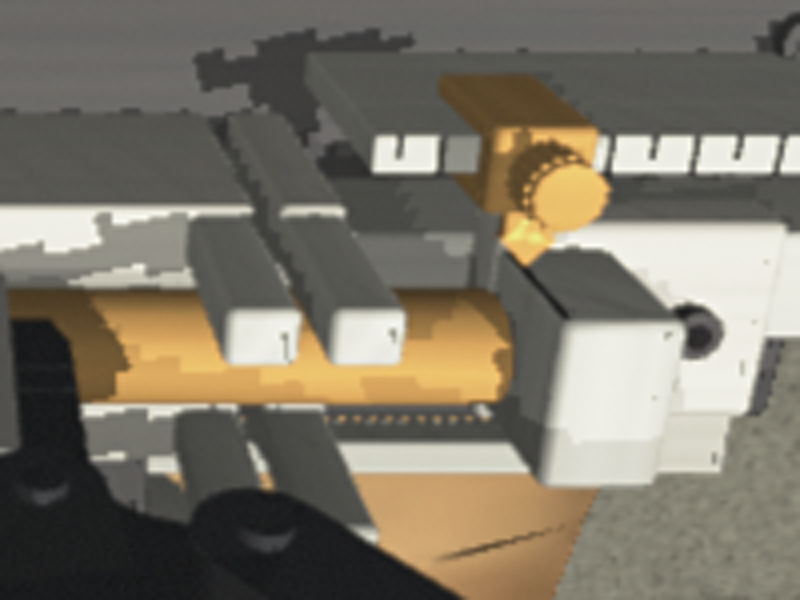

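Still no force, and about 1 mm of gap is left. I continue in 0.4 mm steps and watch the force and the lag.

```bash
python3 -m jog '[0,0.2,0,0,0, 0,0.4,0,0,0, 0,0.4,0,0,0]'|grep -E 'eef|force'; python3 -m jog '[0,0.2,0,0,0, 0,0.4,0,0,0, 0,0.4,0,0,0]'|grep -E 'eef|force'; python3 -m jog '[0,0.2,0,0,0, 0,0.4,0,0,0, 0,0.4,0,0,0]'|grep -E 'eef|force'
```

```text
eef_pos: [514.5, -100.9, 220.7]
force: [-0.3, -0.1, 0.1]
eef_pos: [514.3, -101.3, 220.7]
force: [-0.2, 1.3, -0.8]
eef_pos: [514.2, -101.7, 220.7]
force: [-0.3, 0.4, 0.1]
```

```bash
python3 -m jog '[0,0.2,0,0,0, 0,0.4,0,0,0, 0,0.4,0,0,0]'|grep -E 'eef|force'; python3 look.py o;  python3 - <<'E'
from h import *
im,d,K,T=load("o_wrist")
c=im[260:350,400:500]; cv2.imwrite(f"pics/o_crop.png",cv2.resize(c,None,fx=6,fy=6,interpolation=cv2.INTER_CUBIC))
E
```

```text
eef_pos: [514.1, -102.0, 220.7]
force: [-0.4, 0.8, -0.4]
19.6 [ 514.13 -102.02  220.74] [0.  1.1 0.4] [-3.1415e+00 -1.0000e-04 -2.8350e-01]
```

View pics/o_crop.png

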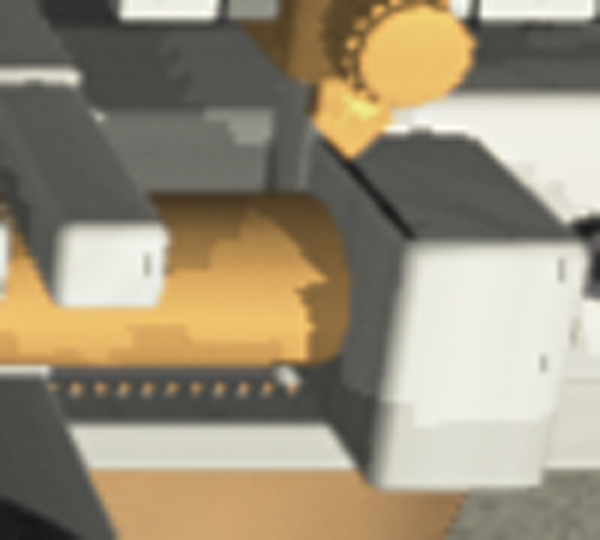

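```bash
for i in 1; do python3 -m jog '[0,0.2,0,0,0, 0,0.4,0,0,0, 0,0.4,0,0,0]'|grep -E 'eef|force'; python3 -m jog '[0,0.2,0,0,0, 0,0.4,0,0,0, 0,0.4,0,0,0]'|grep -E 'eef|force';  done; python3 look.py p
```

```text
eef_pos: [514.1, -102.1, 220.7]
force: [0.2, 1.7, 0.3]
eef_pos: [514.1, -102.2, 220.7]
force: [1.4, 3.1, -0.2]
20.15 [ 514.05 -102.27  220.75] [1.3 3.6 0.6] [-3.1408 -0.     -0.2829]
```

Contact: the position stalls at about 3.5 N, well under 10 N. I back off along +y, lift, and look from above the pointer.

```bash
python3 -m jog '[0,-0.5,0,0,0, 0,-1.2,0,0,0, 0,-2.5,0,0,0, 0,-5,0,0,0, 0,-8,0,0,0, 0,-8,-8,0,0, 0,-8,-25,0,0, 0,-8,-45,0,0, 0,-8,-50,0,0, 0,-8,-50,0,0]'; python3 -m jog '[-15,15,0,0,0, -30,35,0,0,0, -44,55,0,0,0, -50,70,0,0,0, -50,73,0,0,0, -50,73,0,0,0, -50,73,0,0,0]'; python3 look.py q
python3 - <<'E'
from h import *
im,d,K,T=load("q_wrist")
u0,v0=proj(K,T,np.r_[world((12,-29.6)),47.5]); print(u0,v0)
a,b=int(u0)-60,int(v0)-25
c=im[b:b+90,a:a+120]; cv2.imwrite(f"pics/q_crop.png",cv2.resize(c,None,fx=6.5,fy=6.5,interpolation=cv2.INTER_CUBIC))
E
```

```text
clock: 20.98
eef_pos: [516.8, -95.3, 272.5]
tool_rot: [-3.141, -0.004, -0.283]
force: [0.5, -0.0, -1.5]
width: 0.1
clock: 21.57
eef_pos: [448.5, -150.8, 270.4]
tool_rot: [-3.141, -0.001, -0.283]
force: [1.0, 0.1, -0.0]
width: -0.1
21.6167 [ 448.64 -150.43  270.46] [-0.3  0.7  0. ] [-3.1409e+00 -5.0000e-04 -2.8220e-01]
319.16243109240196 166.63770820490436
```

View pics/q_wrist.png

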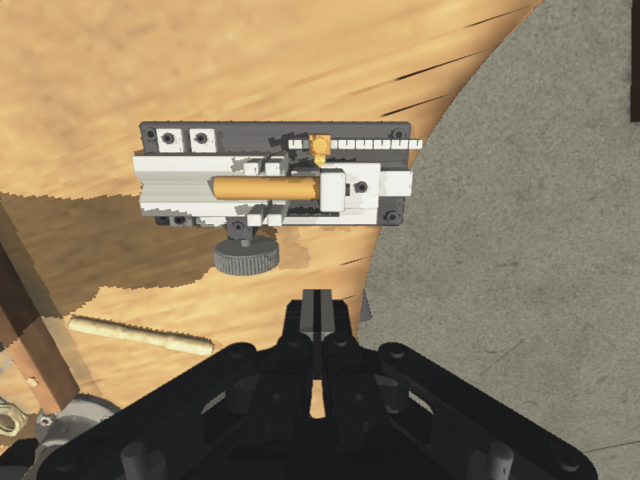

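View pics/q_crop.png

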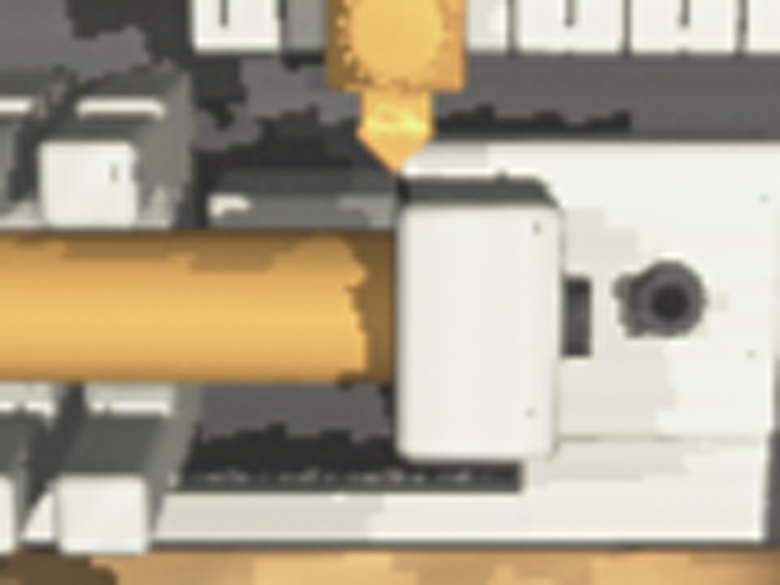

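```bash
python3 -m jog '[0,-20,-10,0,0, 0,-45,-10,0,0, 0,-55,-10,0,0, 0,-55,-10,0,0, 0,-55,-10,0,0]' | head -2; python3 look.py r; python3 face.py r
python3 - <<'E'
from h import *
im,d,K,T=load("r_wrist")
u0,v0=proj(K,T,np.r_[world((12,-29.6)),47.5]); print(u0,v0)
a,b=int(u0)-60,int(v0)-25
c=im[b:b+90,a:a+120]; cv2.imwrite(f"pics/r_crop.png",cv2.resize(c,None,fx=6.5,fy=6.5,interpolation=cv2.INTER_CUBIC))
hsv=cv2.cvtColor(im,cv2.COLOR_BGR2HSV); m=cv2.inRange(hsv,(10,110,60),(28,255,255))
v,u=np.nonzero(m); P=np.array([jig(ray(K,T,x,y)[0]+ray(K,T,x,y)[1]*d[y,x]) for x,y in zip(u,v)])
k=(P[:,2]>47)&(P[:,2]<54)&(abs(P[:,0])<5)&(abs(P[:,1])<45); P=P[k]; print("tube y",np.percentile(P[:,1],[0,1,99,100]).round(2))
E
```

```text
clock: 22.03
eef_pos: [463.4, -97.7, 280.5]
22.0833 [463.03 -98.66 280.49] [ 0.7  0.1 -0.6] [ 3.1408e+00  3.0000e-04 -2.8270e-01]
r (np.float64(-29.47), np.float64(0.49), np.int64(141))
411.84062074256144 163.7237127589798
tube y [-29.34 -28.7   29.62  30.22]
```

View pics/r_crop.png

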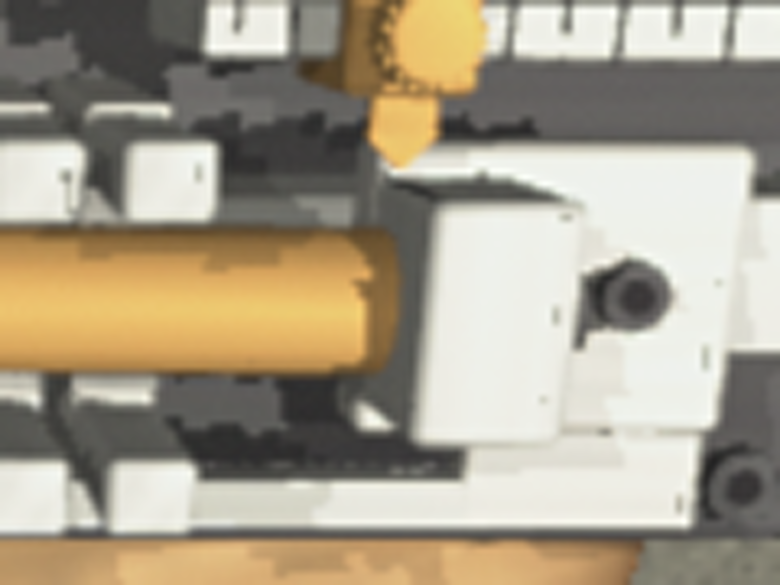

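```bash
python3 -c "
from cell import *
print(finish_job())"
```

```text
the job is handed in; nothing more can be done
None
```

The jig is set: the stop's face is level with the brass pointer, and the tube butts against the stop. I handed it in with the arm clear, about 22 s in by its clock.

- **Wheel and stop:** I rolled the wheel under the closed fingertips in five strokes. One short stroke turned nothing, because the arm gave way sideways, so I repeated it in small steps while watching the stop. Seen from above, the face was at jig y = -29.6 and the pointer tip at -29.7. From an oblique view they were at -29.60 and -29.66.
- **Tube:** Only after that did I push the tube by its outer end. I used small steps at the end, and it stalled against the stop at about 3.5 N, well below the roughly 10 N that moves the stop.
- **Last checks:** With the fingers withdrawn, the tube spans -29.4 to +30.2. The face is still at -29.5 and in line with the pointer tip, and I see no gap. The views agree to about 0.2 mm. My wrist views showed no sign of anything else being touched, but I did not re-check the bystanders from the top camera at the end.

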